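# Open the locked towel dispenser with its release pin

## Robot

A 6-joint arm with a two-finger parallel gripper is mounted at the origin on the work surface. World frame = base frame: x ahead of the robot, y to its left, z up, the work surface at z = 0. Lengths are in mm, angles in rad, forces in N, time in s.
With the tool pointing down it reaches from about 350 to 975 mm from the base axis. Payload 7.1 kg.
Tool frame: the origin (TCP) lies at the very end of the fingers, on their centre line; the grasp point (between the pads) lies 19 mm behind it; y points along the fingers, x is the direction in which the jaws open and shut, and the axes are right-handed (so a half turn about y gives the same grasp; the last joint's range is limited). The gripper opens to 88 mm and grips with 3 to 60 N. Pads are 20 mm wide; open, the fingers measure 115 mm over their backs; the gripper's body (75 mm by 178 mm) begins 61 mm behind the grasp point.
Start: joints at [1.146, 0.423, 1.63, -0, 1.089, -0.019], TCP at [246.689, 574.238, 184.675] pointing down, gripper open.
Joint ranges: [-3, 3], [-0.9, 2.11], [0.09, 2.58], [-1.31, 4.45], [0.11, 2.69], [-2.54, 2.54]. Speed limits (rad/s): [2.39, 2.39, 3.01, 3.14, 3.14, 3.14].

## Interface

Orientations are given as a rotation vector (axis times angle).
In Python, from workcell import ctrl gives the robot as it stands. The module is installed in compiled form; this text tells all that it offers.
- The arm moves only by the tool jog_arm, never from a script. Its argument "steps" is a list of rows, each an object with "turn": the turn, a rotation vector about the world's x, y, z scaled (see below), a list of three; "dp": the shift along the world's x, y, z scaled (see below), a list of three; "claw": the opening, from 0 (shut) to 1 (fully open). In form: [{"turn": [wx, wy, wz], "dp": [x, y, z], "claw": claw}, ...]. A call has 1 to 12 rows; each row is the pose to reach, as a shift and turn from the pose measured when the call began, turning the shorter way round; what a row does not reach only later rows make up. The controller multiplies each number of a shift by 80 mm and each number of a turn by pi rad. A row lasts 1/12 s, in which the tool goes at most 41.7 mm and 7.16 degrees, less where a joint would pass 70% of its speed; a pose out of reach is approached as far as the arm can. A call with a number of a shift or a turn outside -1 to 1 is refused whole. A call with a gripper value outside its range is refused whole. The fingers move at their own pace and stop on an object; the grip force is fixed at half the most. Time passes only in rows, so rows that repeat a pose let the fingers close. It gives the time, the measured TCP pose, the force and the opening at its end, in the units of the state.
- ctrl.get_obs(): the state, without advancing time (a new reading comes with each control period).
- ctrl.get_image(name): name is "scene" or "top"; returns a dict with "img" (400x640x3 uint8, red, green, blue), "range_z" (400x640 float32, mm along the optical axis (not along the pixel's ray), 0 where there is no reading), "fovy" (degrees; the focal length in pixels is half the picture's height over the tangent of half this angle, whatever the lens; pixels are square), "cx", "cy" (the principal point, pixels), "camera_from_world" (4x4, takes a point from world to camera coordinates). Camera axes: x right, y down, z forward; pixel columns grow to the right and rows downward; lengths in mm; the calibration is good to about 2 mm. A picture is of the moment at which its call begins.
- ctrl.close_job(): hands the job in, once; it reports no verdict.
The state is a dict: "t": time; "qpos": joint angles; "qvel": joint speeds; "joint_torque": joint torques, N m; "ee_pos": TCP position; "orientation": TCP orientation; "ft_force": force on the tool from outside, world axes, zero at the start; "moment": the same for the moment, N m; "width": finger opening in mm.
Only numpy, scipy, OpenCV 4.12 (cv2) and the standard library are available. Lean on these libraries where they do the work, as an engineer would, in place of code of your own. Each camera call takes 0.05 s, during which the arm holds its last target.

## Task

The paper-towel dispenser on the counter has run low and must be opened for refilling. Take the steel release pin from the tool block, feel for the hidden spring latch through the small hole in the dispenser's top and press it gently, without forcing it, until it lets go and the front springs ajar. Put the pin back upright and fully home in its own socket, and swing the front down until it is fully open; leave everything else where it stands.

Things in the scene. Friction and masses are not known exactly. Their poses are not given: they have to be found in the camera images.
- dispenser: plain metal folded-towel dispenser: box 100 mm deep (its x), 275 mm wide (its y), top 200 mm above the counter, on a foot plate 150 x 295 mm; fixed. Origin: centre of the box's underside at counter height; front faces its own -x, z up. Its latch is thin: the pin pressed against any part of the dispenser with more than 20 N bends it. Keep the latch tab down about 0.5 s until the front is ajar.
- hole (a point): centre of the release hole (10 mm across, 5 mm thick top plate), at the top surface; upright axis. Below, unseen, is the latch's sprung tab, its top 16 to 44 mm down: set differently on every dispenser, so found by feel. Nothing else in the way for 60 mm. The tab resists from about 4 N, lets the front go after 6 to 7 mm of travel at about 8 to 10 N, and stops hard at about 9 mm.
- front (a joint): opening angle of the front, hinged along its lower edge 22 mm above the counter, swinging out towards the dispenser's -x: 0 shut; about 0.24 (ajar) once the latch lets go and a spring has pushed it out; 1.15 fully open at its stop. Below about 0.3 it stays where it is left; beyond about 0.5 it sinks open by its own weight.
- front_edge (a point): middle of the front's upper edge, 176 mm from the hinge line; the front is a metal panel 6 mm thick, 267 mm wide. Shut, this edge is 198 mm above the counter and 47 mm before the dispenser's mid-depth. Ajar, a gap of about 40 mm opens between it and the top plate, free at mid-width for 35 mm down: hook the front there from above and pull it outwards.
- pin: release pin: bare steel shaft 6 mm across and 62 mm long with a 6 mm conical point, under a dark metal barrel 18 mm across and 48 mm long to grip it by; 80 g. Origin: the point of the shaft; z runs up along the pin. At the start it stands upright in one of the block's three sockets, the barrel resting on the block's top.
- holder: white plastic tool block 50 mm (x) by 160 mm (y), 66 mm high, fixed to the counter; origin: centre of its underside. Three upright sockets, 9 mm across, right through it, at y = -52, 0 and +52 mm on its mid-line: one each for the pin, the dial probe and the skewer, in any order.
- dial_probe: dial thermometer standing in another socket: round head 40 mm across on a black neck, top 34 mm above the block; origin at the point of its stem, z up along it
- skewer: steel skewer with a wire ring handle 28 mm across standing in another socket, top 34 mm above the block; origin at its point, z up along it
- bowl: bystander: stainless mixing bowl, 200 mm across, 80 mm high; origin: on its underside, near its middle
- sauce_bottle: bystander: clear plastic bottle, 60 mm across, 190 mm high; origin: on its underside, near its middle
- spice_jar: bystander: glass jar with steel cap, 64 mm across, 85 mm high; origin: on its underside, near its middle
- deli_cup: bystander: lidded white plastic tub, 92 mm across, 74 mm high; origin: on its underside, near its middle
- spatula: bystander: wooden-handled spatula lying flat, 240 mm long; origin: on its underside, near its middle
- scraper: bystander: bench scraper lying flat: steel blade 130 x 75 mm, wooden bar grip; origin: on its underside, near its middle
- tape_roll: bystander: roll of paper tape lying flat, 100 mm across, 24 mm high; origin: on its underside, near its middle

How it is judged:
By the outcome, as a careful person would: the job done as asked, in the order asked, and still so for the second after the job is handed in, with the robot touching nothing.
It also fails if it takes over 67 s, if anything falls off the work surface, if the arm or the gripper's body presses on something with over 40 N, if the wrist force passes 120 N, or if a joint passes its speed limit or range.

## Working session

There is one attempt and no reset: what is moved stays moved. The work goes in short steps, Python scripts to look and compute and a tool call to move; the robot and the scene stay as the last step left them, time stands still between calls to the robot, and variables do not carry over. Pictures are saved under pics/ and viewed, and the job is handed in when it is done.

Besides the shell and the picture viewer there is one more tool, called after "Call:" in YAML: its name, and indented under it one key for each argument. jog_arm: Moves the arm, as the interface text tells. Its arguments: {"type":"object","properties":{"steps":{"type":"array","items":{"type":"object","properties":{"turn":{"type":"array","items":{"type":"number"}},"dp":{"type":"array","items":{"type":"number"}},"claw":{"type":"number"}}}}},"required":["steps"]}

```bash
mkdir -p pics
cat > h.py <<'E'
import numpy as np, cv2
from workcell import ctrl
def cam(n):
    d=ctrl.get_image(n); np.savez('last_%s.npz'%n,**d); return d
def px2w(d,u,v,z=None,r=None):
    f=200/np.tan(np.radians(float(d['fovy']))/2)
    T=np.linalg.inv(d['camera_from_world'])
    ray=np.array([(u-d['cx'])/f,(v-d['cy'])/f,1.])
    o=T[:3,3]; w=T[:3,:3]@ray
    if z is not None: return o+w*(z-o[2])/w[2]
    if r is None: r=d['range_z'][int(round(v)),int(round(u))]
    return o+w*r
def w2px(d,p):
    f=200/np.tan(np.radians(float(d['fovy']))/2)
    c=d['camera_from_world']@np.append(p,1); return c[0]/c[2]*f+d['cx'],c[1]/c[2]*f+d['cy']
def save(n,img): cv2.imwrite('pics/'+n+'.png',img[:,:,::-1])
def crop(n,img,u0,v0,u1,v1,s):
    save(n,cv2.resize(img[v0:v1,u0:u1],None,fx=s,fy=s,interpolation=cv2.INTER_CUBIC))
E
python3 - <<'E'
from h import *
for n in('scene','top'):
    d=cam(n); save(n+'0',d['img']); T=np.linalg.inv(d['camera_from_world']);print(n,d['fovy'],d['cx'],d['cy'],T[:3,3].round(),T[:3,2].round(3))
print(ctrl.get_obs())
E
```

```text
scene 49.61946508874577 314.0959554168019 201.03748361767168 [1159.  690.  938.] [-0.504 -0.549 -0.667]
top 46.08654811178427 324.03148779460344 194.19321886145553 [ 500.   53. 1225.] [ 0.065 -0.001 -0.998]
{'t': 0.1, 'qpos': array([ 1.14599218e+00,  4.23767826e-01,  1.63062988e+00,  6.64654558e-06,
        1.08858174e+00, -1.89979422e-02]), 'qvel': array([ 0.00042189, -0.00148108, -0.00113109, -0.00151463, -0.00018619,
       -0.0012461 ]), 'joint_torque': array([ 2.38939137e-04, -5.45620000e+01, -2.74326128e+01,  6.44618087e-02,
        1.88225292e-02, -3.01712298e-06]), 'ee_pos': array([246.46570025, 573.73804606, 183.97092983]), 'orientation': array([-1.37503679, -0.90442295,  0.90635768]), 'ft_force': array([ 0.25484213, -0.363733  , -0.32479345]), 'moment': array([-0.01355613, -0.00904532,  0.03203385]), 'width': 87.84691550189974}
```

View pics/scene0.png

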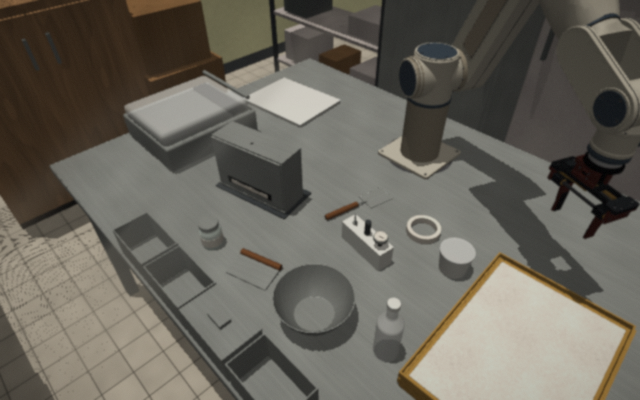

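View pics/top0.png

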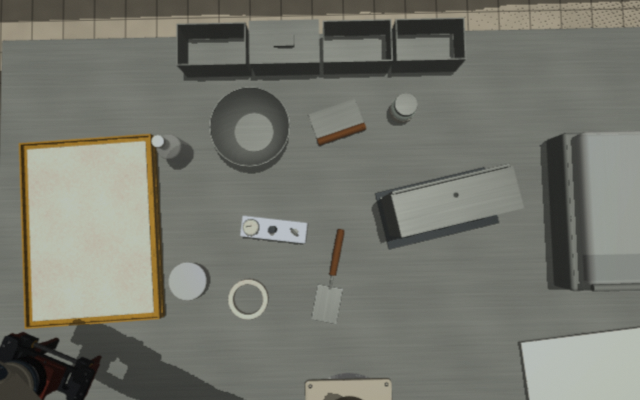

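Run:
```python
from h import *
t=dict(np.load('last_top.npz')); s=dict(np.load('last_scene.npz'))
crop('t_hold',t['img'],225,200,325,260,8)
crop('t_disp',t['img'],370,150,530,250,5)
crop('s_hold',s['img'],330,200,410,270,8)
crop('s_disp',s['img'],200,110,320,220,6)
```

```text
(no output)
```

View pics/t_hold.png

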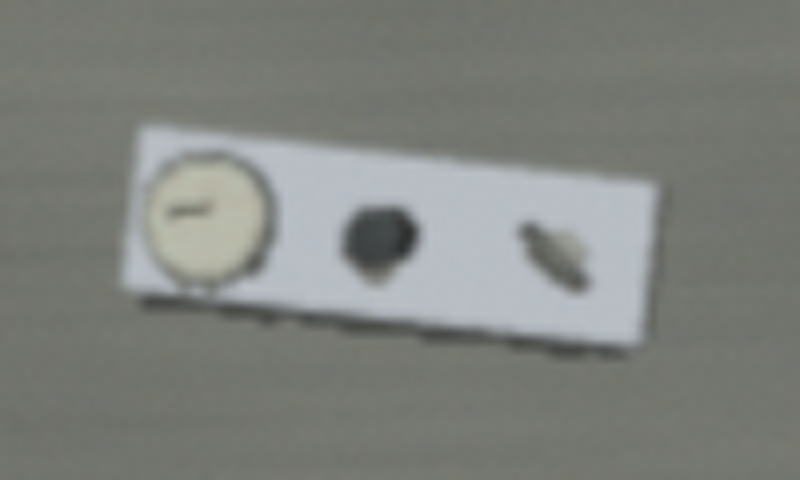

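View pics/t_disp.png

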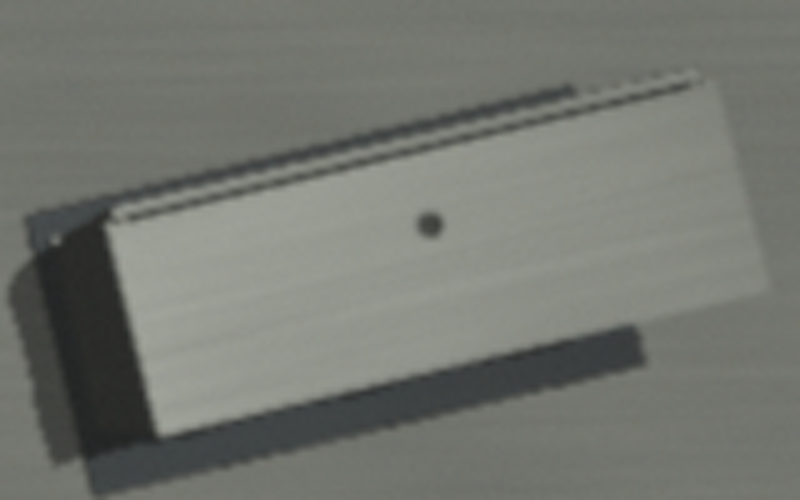

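View pics/s_hold.png

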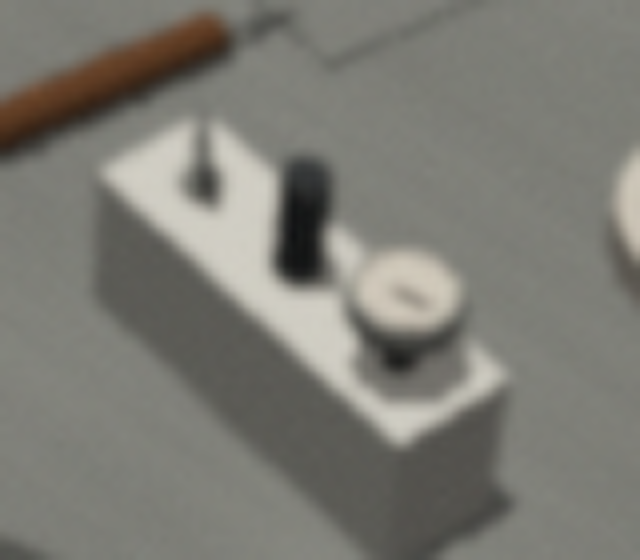

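View pics/s_disp.png

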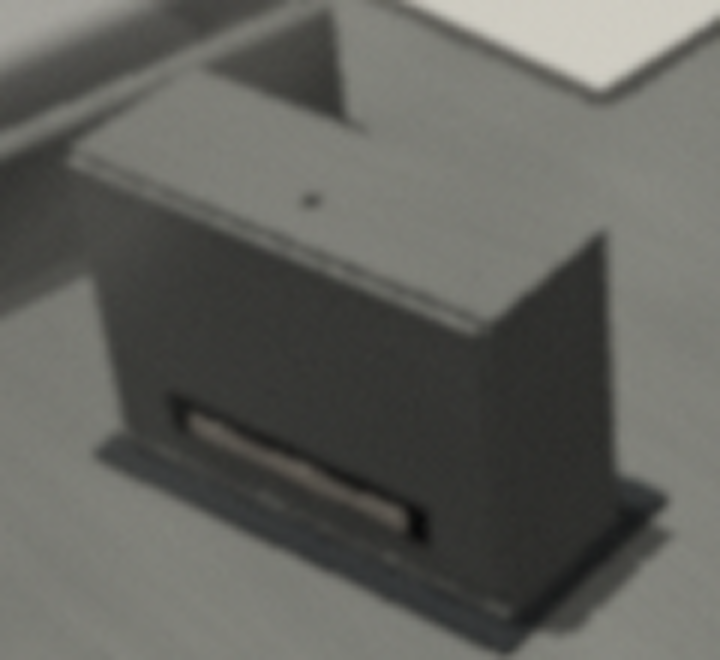

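Run:
```python
from h import *
t=dict(np.load('last_top.npz')); s=dict(np.load('last_scene.npz'))
def q(d,u0,v0,sc,x,y,z): return px2w(d,(x+.5)/sc-.5+u0,(y+.5)/sc-.5+v0,z)
H=[q(t,225,200,8,*p,66) for p in((140,125),(658,183),(642,345),(122,290))]
print('holder top corners',np.round(H,1).tolist(),'c',np.mean(H,0).round(1))
for i in range(4): print(np.linalg.norm(H[i]-H[(i+1)%4]).round(1))
a=(H[0]+H[3]-H[1]-H[2]); print('hold y-axis dir',np.degrees(np.arctan2(a[1],a[0])))
print('pin top',q(t,225,200,8,383,234,114), 'scene',q(s,330,200,8,308,170,114),q(s,330,200,8,299,270,66))
Hs=[q(s,330,200,8,*p,66) for p in((403,443),(508,378),(215,115),(100,172))]
print('scene holder',np.round(Hs,1).tolist(),np.mean(Hs,0).round(1))
print('dial',q(t,225,200,8,208,216,100))
D=[q(t,370,150,5,*p,200) for p in((112,213),(702,75),(770,290),(157,437))]
print('disp',np.round(D,1).tolist(),np.mean(D,0).round(1))
for i in range(4): print(np.linalg.norm(D[i]-D[(i+1)%4]).round(1))
a=D[0]+D[3]-D[1]-D[2]; print('disp left-dir',np.degrees(np.arctan2(a[1],a[0])))
Ds=[q(s,200,110,6,*p,200) for p in((72,158),(488,333),(605,232),(205,68))]
print('dispS',np.round(Ds,1).tolist(),np.mean(Ds,0).round(1))
a=Ds[1]+Ds[2]-Ds[0]-Ds[3]; print('disp left-dir',np.degrees(np.arctan2(a[1],a[0])))
print('hole',q(t,370,150,5,430,224,200),q(s,200,110,6,311,200,200))
for n,(u,v) in dict(disp=(456,205),hold=(290,235),pin=(272,229)).items(): print(n,px2w(t,u,v))
print(px2w(s,245,143),px2w(s,256,160))
```

```text
holder top corners [[528.8, 255.0, 66.0], [507.5, 96.0, 66.0], [458.0, 101.8, 66.0], [478.3, 261.1, 66.0]] c [493.2 178.5  66. ]
160.5
49.8
160.5
50.8
hold y-axis dir 82.57384917895479
pin top [493.97177615 175.46862095 114.        ] scene [488.95125666 173.98513121 114.        ] [489.4257138  174.45454183  66.        ]
scene holder [[524.4, 250.8, 66.0], [477.1, 256.7, 66.0], [452.5, 101.3, 66.0], [503.7, 92.5, 66.0]] [489.4 175.3  66. ]
dial [500.37043603 229.12178208 100.        ]
disp [[568.6, -96.2, 200.0], [623.6, -356.7, 200.0], [528.8, -381.9, 200.0], [470.7, -112.7, 200.0]] [ 547.9 -236.9  200. ]
266.2
98.1
275.3
99.2
disp left-dir 102.05281555654882
dispS [[621.5, -357.6, 200.0], [565.1, -92.1, 200.0], [470.8, -114.4, 200.0], [521.1, -381.0, 200.0]] [ 544.6 -236.3  200. ]
disp left-dir 101.3356168277639
hole [ 560.77408607 -234.89799525  200.        ] [ 557.0360068  -239.61136748  200.        ]
disp [ 537.6384527  -235.04828931  199.28536949]
hold [477.68444896 137.60577454  69.4255871 ]
pin [493.55790451 176.42529704 114.72115401]
[ 570.25346736 -254.35158532  198.93983061] [ 586.44070837 -182.2613752   181.56079561]
```

```bash
cat >> h.py <<'E'
from scipy.spatial.transform import Rotation as Ro
def st(o=None):
    o=o or ctrl.get_obs(); R=Ro.from_rotvec(o['orientation']).as_matrix()
    print('t %.2f pos %s x-yaw %.2f ydown %s q %s F %s M %s w %.1f'%(o['t'],o['ee_pos'].round(2),np.degrees(np.arctan2(R[1,0],R[0,0])),R[:,1].round(4),o['qpos'].round(3),o['ft_force'].round(2),o['moment'].round(3),o['width']))
    return o,R
E
python3 -c "
from h import *
st()"
```

```text
t 0.10 pos [246.47 573.74 183.97] x-yaw 66.75 ydown [-6.0e-04 -1.3e-03 -1.0e+00] q [ 1.146  0.424  1.631  0.     1.089 -0.019] F [ 0.25 -0.36 -0.32] M [-0.014 -0.009  0.032] w 87.8
```

Call:
jog_arm:
  steps:
    - {"turn": [0,0,-0.04],"dp": [0.3,-0.5,0.15],"claw": 1}
    - {"turn": [0,0,-0.08],"dp": [0.6,-1,0.3],"claw": 1}
    - {"turn": [0,0,-0.12],"dp": [0.6,-1,0.3],"claw": 1}

```text
t: 0.35
ee_pos: [295.8, 490.5, 208.4]
orientation: [-1.485, -0.611, 0.614]
ft_force: [0.3, 0.8, -0.1]
width: 88.1
```

Call:
jog_arm:
  steps:
    - {"turn": [0,0,-0.04],"dp": [0.3,-0.5,0],"claw": 1}
    - {"turn": [0,0,-0.08],"dp": [0.6,-1,0],"claw": 1}
    - {"turn": [0,0,-0.11],"dp": [0.6,-1,0],"claw": 1}

```text
t: 0.6
ee_pos: [344.9, 406.5, 208.0]
orientation: [-1.548, -0.335, 0.34]
ft_force: [-0.1, 0.4, 0.3]
width: 87.9
```

Call:
jog_arm:
  steps:
    - {"turn": [0,0,-0.04],"dp": [0.3,-0.5,0],"claw": 1}
    - {"turn": [0,0,-0.08],"dp": [0.6,-1,0],"claw": 1}
    - {"turn": [0,0,-0.11],"dp": [0.6,-1,0],"claw": 0.7}

```text
t: 0.85
ee_pos: [394.2, 322.7, 207.7]
orientation: [-1.575, -0.057, 0.063]
ft_force: [-0.1, 0.9, 0.1]
width: 84.3
```

Call:
jog_arm:
  steps:
    - {"turn": [0,0,-0.04],"dp": [0.3,-0.5,-0.1],"claw": 0.6}
    - {"turn": [0,0,-0.08],"dp": [0.6,-1,-0.2],"claw": 0.6}
    - {"turn": [0,0,-0.08],"dp": [0.6,-1,-0.3],"claw": 0.6}

```text
t: 1.1
ee_pos: [444.1, 239.6, 184.0]
orientation: [-1.571, 0.146, -0.142]
ft_force: [0.1, -0.0, -0.2]
width: 64.7
```

```bash
python3 -c "
from h import *
st()"
```

```text
t 1.10 pos [444.06 239.63 183.96] x-yaw -10.50 ydown [-0.0033 -0.0045 -1.    ] q [ 0.473  0.25   1.889 -0.003  1.007  0.658] F [ 0.14 -0.05 -0.2 ] M [-0.039  0.091 -0.012] w 64.7
```

Call:
jog_arm:
  steps:
    - {"turn": [0,0,0.01],"dp": [0.59,-0.8,-0.3],"claw": 0.6}
    - {"turn": [0,0,0.015],"dp": [0.59,-0.8,-0.6],"claw": 0.6}
    - {"turn": [0,0,0.015],"dp": [0.59,-0.8,-0.6],"claw": 0.6}
    - {"turn": [0,0,0.015],"dp": [0.59,-0.8,-0.6],"claw": 0.6}

```text
t: 1.43
ee_pos: [490.5, 173.2, 133.4]
orientation: [-1.575, 0.116, -0.104]
ft_force: [-0.8, 0.4, -0.6]
width: 53.1
```

```bash
python3 -c "
from h import *
st()
s=cam('scene'); crop('s1',s['img'],320,150,440,270,6)
t=cam('top'); crop('t1',t['img'],225,190,325,260,8)
"
```

```text
t 1.43 pos [490.48 173.19 133.45] x-yaw -8.01 ydown [-0.0076 -0.0064 -1.    ] q [ 0.319  0.345  1.894 -0.005  0.912  0.462] F [-0.82  0.36 -0.6 ] M [-0.07   0.049 -0.03 ] w 53.1
```

View pics/s1.png

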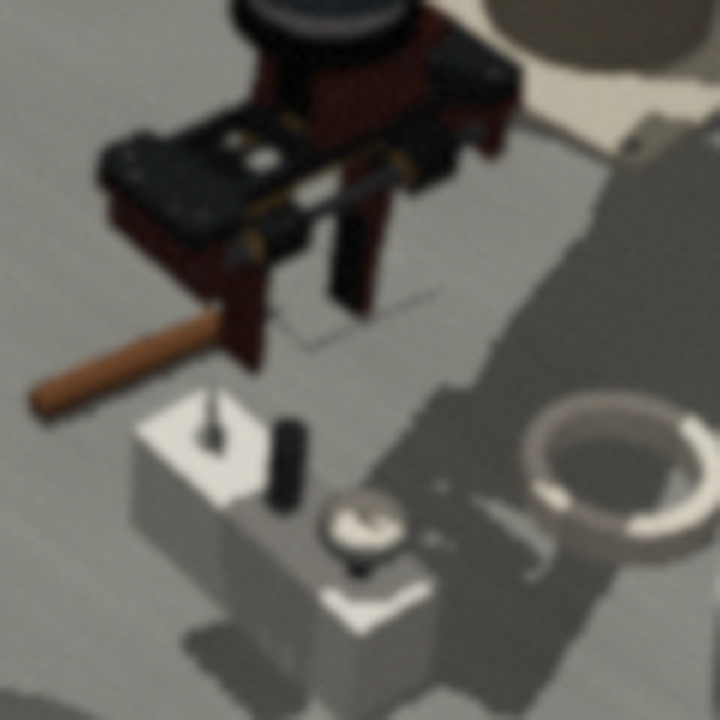

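```bash
python3 -c "
from h import *
s=dict(np.load('last_scene.npz'));o=ctrl.get_obs()
R=Ro.from_rotvec(o['orientation']).as_matrix();p=o['ee_pos']
f=lambda q:(np.array(w2px(s,q))-[320,150]+.5)*6-.5
w=o['width']/2
for a in (-w-13.5,-w,0,w,w+13.5):
  for b in (-10,10): print(a,b,f(p+R@[a,0,b]).round())
print(f([488.95,174,114]),f(px2w(s,(288+.5)/6-.5+320,(427+.5)/6-.5+150,114)),px2w(s,(288+.5)/6-.5+320,(427+.5)/6-.5+150,114))
im=cv2.resize(s['img'][170:240,340:400],None,fx=10,fy=10,interpolation=cv2.INTER_CUBIC)
im=cv2.convertScaleAbs(im,alpha=1.6,beta=20); save('s1b',im)
"
```

```text
-39.77969279928469 -10 [347. 348.]
-39.77969279928469 10 [377. 372.]
-26.279692799284692 -10 [324. 360.]
-26.279692799284692 10 [354. 385.]
0 -10 [280. 384.]
0 10 [309. 409.]
26.279692799284692 -10 [234. 408.]
26.279692799284692 10 [264. 434.]
39.77969279928469 -10 [211. 421.]
39.77969279928469 10 [240. 447.]
[290.90176723 427.39014601] [288. 427.] [489.69287636 172.92006262 114.        ]
```

View pics/s1b.png

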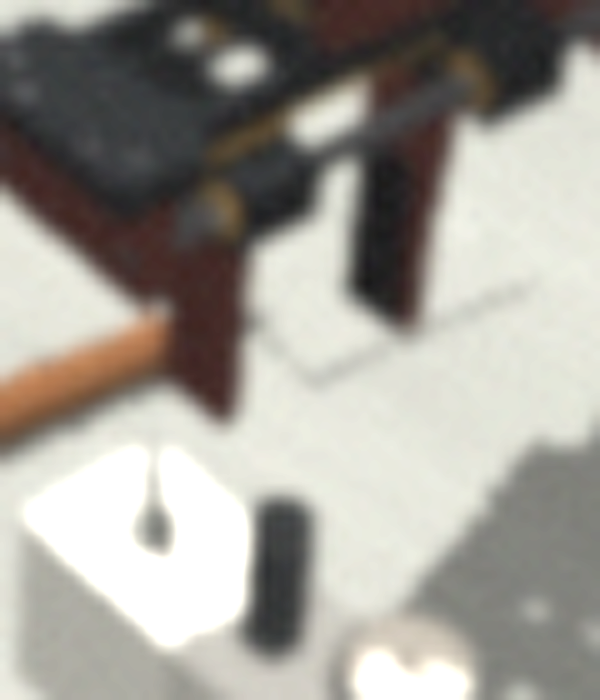

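View pics/t1.png

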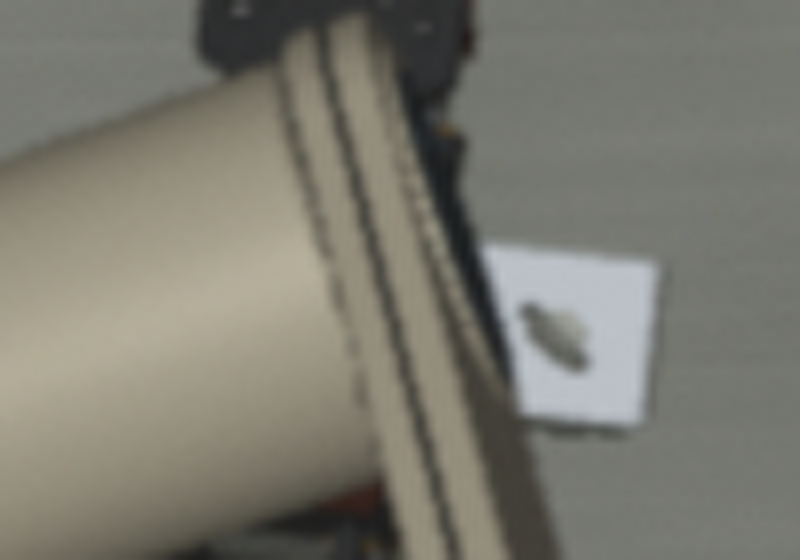

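```bash
python3 -c "
from h import *
st()
s=dict(np.load('last_scene.npz'))
for x,y in((225,405),(215,390),(230,330),(408,310),(380,290),(370,250),(285,520),(280,600),(270,640),(285,505)):
  u,v=(x+.5)/10-.5+340,(y+.5)/10-.5+170
  print(x,y,px2w(s,u,v).round(1))
"
```

```text
t 1.53 pos [490.68 175.72 135.68] x-yaw -7.89 ydown [-0.0047 -0.0048 -1.    ] q [ 0.323  0.342  1.892 -0.004  0.914  0.463] F [ 0.4  -0.6   0.38] M [-0.049  0.13  -0.006] w 52.6
225 405 [522.8 177.6 178.5]
215 390 [527.3 177.7 186.7]
230 330 [524.3 178.6 206. ]
408 310 [462.9 187.9 180.1]
380 290 [464.3 179.3 182.6]
370 250 [463.1 173.8 192.3]
285 520 [493.7 177.8 117.2]
280 600 [496.9 181.1  91.1]
270 640 [497.7 179.6  75. ]
285 505 [486.7 172.  114. ]
```

```bash
python3 -c "
from h import *
s=cam('scene');st()
im=cv2.resize(s['img'][170:240,340:400],None,fx=10,fy=10,interpolation=cv2.INTER_CUBIC)
im=cv2.convertScaleAbs(im,alpha=1.6,beta=20); save('s2b',im)
"
```

```text
t 1.58 pos [490.89 176.41 136.3 ] x-yaw -7.81 ydown [-0.0034 -0.0044 -1.    ] q [ 0.324  0.341  1.892 -0.004  0.914  0.463] F [ 0.42 -0.54 -0.32] M [-0.067  0.093 -0.067] w 52.8
```

View pics/s2b.png

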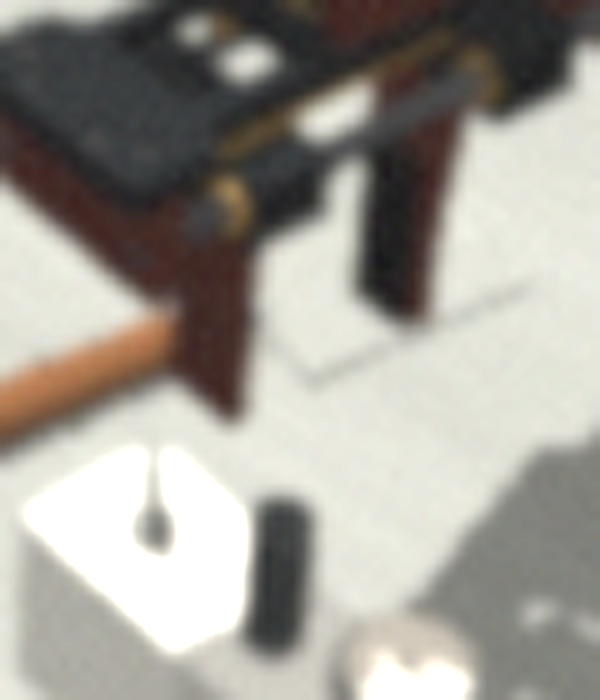

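```bash
python3 -c "
from h import *
s=dict(np.load('last_scene.npz'))
for x,y in((225,405),(235,410),(225,300),(225,260),(200,240),(205,215),(150,200),(100,150),(60,150),(130,250),(410,315),(430,130),(245,60)):
  u,v=(x+.5)/10-.5+340,(y+.5)/10-.5+170
  print(x,y,px2w(s,u,v).round(1))
crop('s2c',s['img'],340,60,440,220,5)
"
```

```text
225 405 [525.9 180.2 182.2]
235 410 [525.1 182.9 181.8]
225 300 [530.4 181.2 221.5]
225 260 [531.4 181.1 235.2]
200 240 [531.2 172.5 236.4]
205 215 [555.5 193.6 271.9]
150 200 [577.3 194.9 290.4]
100 150 [577.5 179.1 296.1]
60 150 [578.5 167.5 289.9]
130 250 [572.8 185.8 266.7]
410 315 [463.9 189.4 179.9]
430 130 [464.8 189.7 243.2]
245 60 [234.5 -57.5  -3.2]
```

View pics/s2c.png

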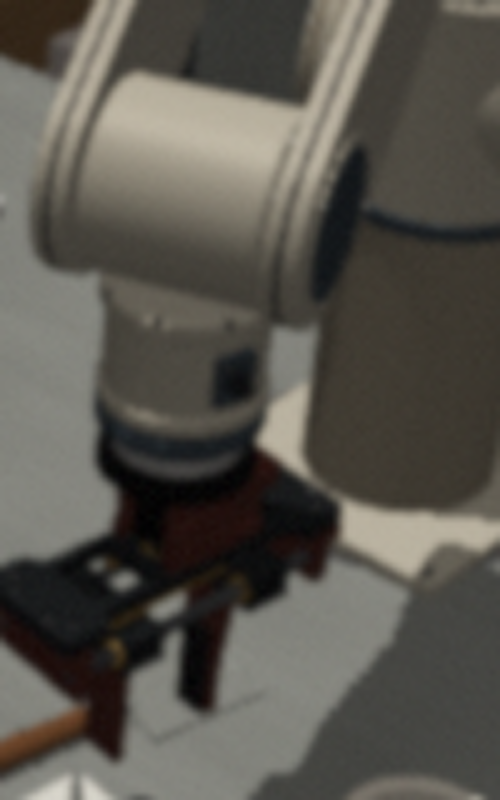

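```bash
python3 -c "
from h import *
s=dict(np.load('last_scene.npz'))
R=Ro.from_rotvec([-1.37503679, -0.90442295,  0.90635768]).as_matrix();p=np.array([246.47,573.74,183.97])
for dz in (0,42):
  for a in (-57.5,-44,0,44,57.5): print(dz,a,np.round(w2px(s,p+[0,0,dz]+R@[a,0,0]),1))
im=cv2.imread('pics/scene0.png')[:,:,::-1]; crop('s0g',im,530,90,640,250,5)
print(w2px(s,[246.5,573.7,184]),w2px(s,[246.5,573.7,0]))
"
```

```text
0 -57.5 [547.5 218.2]
0 -44 [551.5 221.8]
0 0 [565.1 233.9]
0 44 [579.4 246.9]
0 57.5 [584. 251.]
42 -57.5 [553.5 205.6]
42 -44 [557.7 209.2]
42 0 [571.8 221.3]
42 44 [586.8 234.2]
42 57.5 [591.6 238.3]
(np.float64(565.0516400756815), np.float64(233.93087711696734)) (np.float64(539.4413266535726), np.float64(281.96477687858845))
```

View pics/s0g.png

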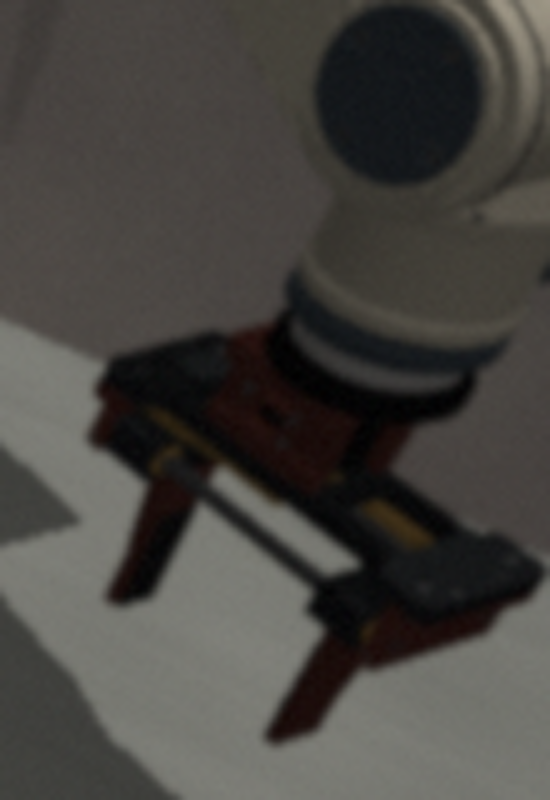

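```bash
python3 -c "
from h import *
s=dict(np.load('last_scene.npz'));o=ctrl.get_obs()
R=Ro.from_rotvec(o['orientation']).as_matrix();w=o['width']/2
S=14
im=cv2.resize(s['img'][190:220,345:395],None,fx=S,fy=S,interpolation=cv2.INTER_CUBIC)
im=np.ascontiguousarray(cv2.convertScaleAbs(im,alpha=2,beta=20))
for dz,c in((36,(255,0,0)),(42,(0,255,0)),(48,(0,0,255))):
  for sg in(-1,1):
    q=[((np.array(w2px(s,o['ee_pos']+[0,0,dz]+R@[sg*a,0,b]))-[345,190]+.5)*S-.5) for a,b in((w,-10),(w,10),(w+13.5,10),(w+13.5,-10))]
    cv2.polylines(im,[np.int32(q)],True,c,1)
save('s2d',im)
"
```

```text
(no output)
```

View pics/s2d.png

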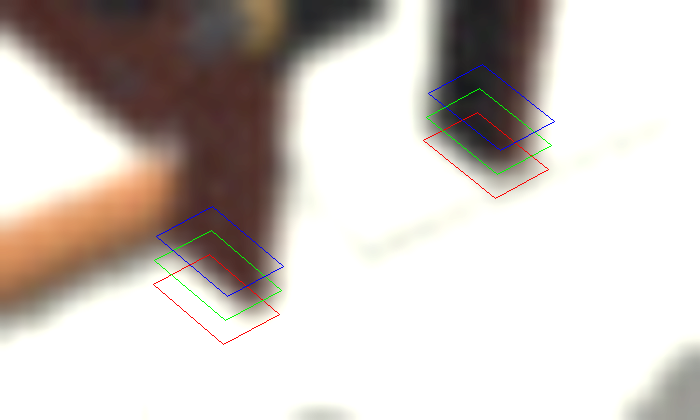

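Call:
jog_arm:
  steps:
    - {"dp": [-0.01,-0.02,-0.3],"claw": 0.6}
    - {"dp": [-0.01,-0.02,-0.55],"claw": 0.6}
    - {"dp": [-0.01,-0.02,-0.72],"claw": 0.6}
    - {"dp": [-0.01,-0.02,-0.72],"claw": 0.6}
    - {"dp": [-0.01,-0.02,-0.72],"claw": 0.6}

```text
invalid input at $.steps[0]: expected keys turn, dp, claw
```

```bash
python3 -c "
from h import *
st()
s=cam('scene')
im=cv2.resize(s['img'][170:240,340:400],None,fx=10,fy=10,interpolation=cv2.INTER_CUBIC)
im=cv2.convertScaleAbs(im,alpha=1.6,beta=20); save('s3',im)
"
```

```text
t 1.58 pos [490.89 176.41 136.3 ] x-yaw -7.81 ydown [-0.0034 -0.0044 -1.    ] q [ 0.324  0.341  1.892 -0.004  0.914  0.463] F [ 0.42 -0.54 -0.32] M [-0.067  0.093 -0.067] w 52.8
```

View pics/s3.png

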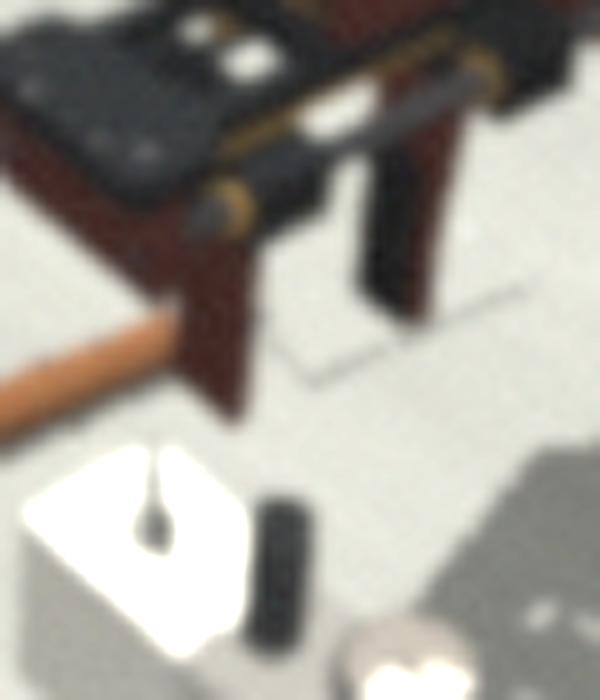

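Call:
jog_arm:
  steps:
    - {"turn": [0,0,0],"dp": [-0.01,-0.02,-0.3],"claw": 0.6}
    - {"turn": [0,0,0],"dp": [-0.01,-0.02,-0.55],"claw": 0.6}
    - {"turn": [0,0,0],"dp": [-0.01,-0.02,-0.7],"claw": 0.6}
    - {"turn": [0,0,0],"dp": [-0.01,-0.02,-0.7],"claw": 0.6}
    - {"turn": [0,0,0],"dp": [-0.01,-0.02,-0.7],"claw": 0.6}

```text
t: 2.05
ee_pos: [489.9, 176.3, 81.3]
orientation: [-1.572, 0.107, -0.103]
ft_force: [0.2, 0.4, 0.5]
width: 52.7
```

```bash
python3 -c "
from h import *
st()
s=cam('scene')
im=cv2.resize(s['img'][170:240,340:400],None,fx=10,fy=10,interpolation=cv2.INTER_CUBIC)
im=cv2.convertScaleAbs(im,alpha=1.6,beta=20); save('s3',im)
"
```

```text
t 2.05 pos [489.94 176.27  81.27] x-yaw -7.66 ydown [-0.0023 -0.0041 -1.    ] q [ 0.325  0.425  1.927 -0.004  0.793  0.461] F [0.16 0.38 0.53] M [-0.044  0.076  0.056] w 52.7
```

View pics/s3.png

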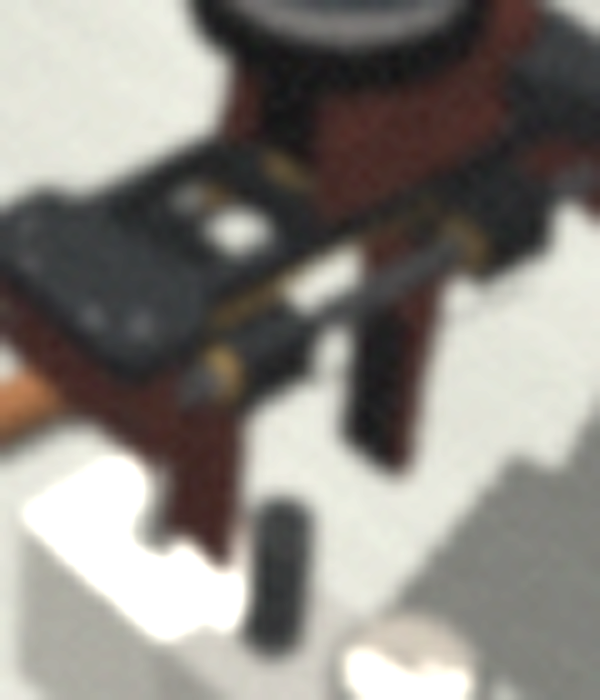

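```bash
python3 -c "
from h import *
s=dict(np.load('last_scene.npz'));o=ctrl.get_obs()
R=Ro.from_rotvec(o['orientation']).as_matrix();w=o['width']/2
S=14;u0,v0=345,200
im=cv2.resize(s['img'][v0:v0+40,u0:u0+50],None,fx=S,fy=S,interpolation=cv2.INTER_CUBIC)
im=np.ascontiguousarray(cv2.convertScaleAbs(im,alpha=2,beta=20))
P=lambda q:((np.array(w2px(s,q))-[u0,v0]+.5)*S-.5)
for dz,c in((36,(255,0,0)),(42,(0,255,0)),(48,(0,0,255))):
  for sg in(-1,1):
    q=[P(o['ee_pos']+[0,0,dz]+R@[sg*a,0,b]) for a,b in((w,-10),(w,10),(w+13.5,10),(w+13.5,-10))]
    cv2.polylines(im,[np.int32(q)],True,c,1)
for z in (66,114):
  q=[P([489.5+9*np.cos(a),174+9*np.sin(a),z]) for a in np.arange(0,6.28,.3)]
  cv2.polylines(im,[np.int32(q)],True,(255,0,255),1)
save('s3d',im)
for x,y in((225,540),(220,520),(400,455),(395,440)):
  print(px2w(s,(x+.5)/10-.5+340,(y+.5)/10-.5+170).round(1))
"
```

```text
[523.7 181.9 133.4]
[525.7 181.3 141.8]
[464.2 191.6 131. ]
[464.1 189.4 135. ]
```

View pics/s3d.png

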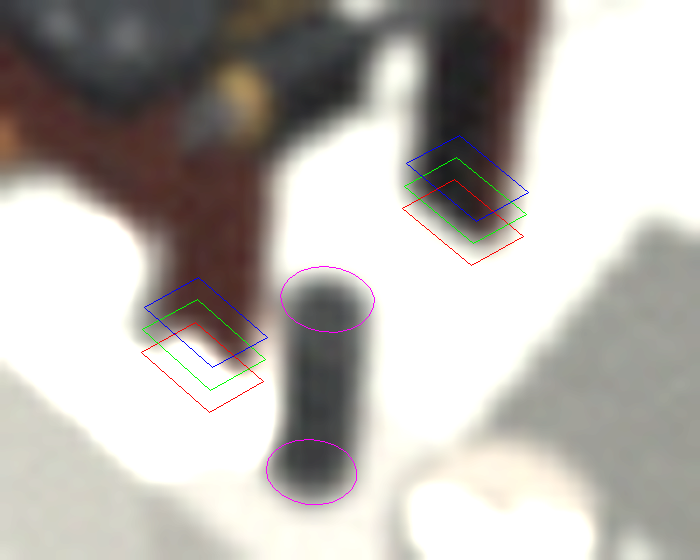

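Call:
jog_arm:
  steps:
    - {"turn": [0,0,0],"dp": [0,-0.02,-0.2],"claw": 0.6}
    - {"turn": [0,0,0],"dp": [0,-0.02,-0.4],"claw": 0.6}
    - {"turn": [0,0,0],"dp": [0,-0.02,-0.54],"claw": 0.6}
    - {"turn": [0,0,0],"dp": [0,-0.02,-0.54],"claw": 0.6}
    - {"turn": [0,0,0],"dp": [0,-0.02,-0.54],"claw": 0.6}

```text
t: 2.52
ee_pos: [490.6, 174.9, 38.9]
orientation: [-1.572, 0.106, -0.104]
ft_force: [1.1, 0.4, -0.2]
width: 52.9
```

```bash
python3 -c "
from h import *
st()
s=cam('scene')
im=cv2.resize(s['img'][170:240,340:400],None,fx=10,fy=10,interpolation=cv2.INTER_CUBIC)
im=cv2.convertScaleAbs(im,alpha=1.6,beta=20); save('s4',im)
"
```

```text
t 2.52 pos [490.63 174.92  38.94] x-yaw -7.67 ydown [-0.0012 -0.0037 -1.    ] q [ 0.322  0.497  1.945 -0.005  0.702  0.459] F [ 1.06  0.39 -0.2 ] M [-0.032  0.01   0.002] w 52.9
```

View pics/s4.png

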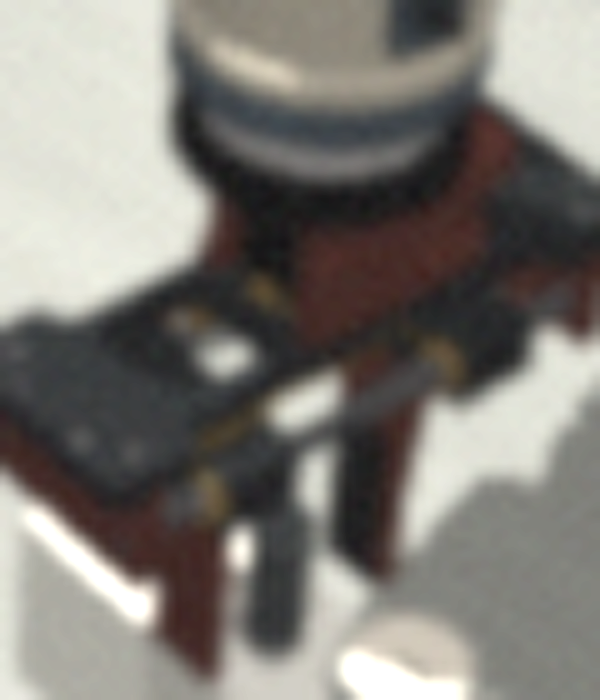

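Call:
jog_arm:
  steps:
    - {"turn": [0,0,0],"dp": [0,0,0],"claw": 0.3}
    - {"turn": [0,0,0],"dp": [0,0,0],"claw": 0.2}
    - {"turn": [0,0,0],"dp": [0,0,0],"claw": 0.1}
    - {"turn": [0,0,0],"dp": [0,0,0],"claw": 0.0}
    - {"turn": [0,0,0],"dp": [0,0,0],"claw": 0.0}
    - {"turn": [0,0,0],"dp": [0,0,0],"claw": 0.0}
    - {"turn": [0,0,0],"dp": [0,0,0],"claw": 0.0}
    - {"turn": [0,0,0],"dp": [0,0,0],"claw": 0.0}

```text
t: 3.23
ee_pos: [491.1, 175.0, 39.5]
orientation: [-1.572, 0.105, -0.105]
ft_force: [0.6, -1.2, 2.3]
width: 17.4
```

```bash
python3 -c "
from h import *
st()
"
```

```text
t 3.23 pos [491.13 175.01  39.46] x-yaw -7.67 ydown [-2.0e-04 -3.4e-03 -1.0e+00] q [ 0.322  0.496  1.944 -0.005  0.703  0.459] F [ 0.57 -1.2   2.33] M [-0.161  0.082  0.005] w 17.4
```

Call:
jog_arm:
  steps:
    - {"turn": [0,0,0],"dp": [0,0,0.2],"claw": 0.0}
    - {"turn": [0,0,0],"dp": [0,0,0.5],"claw": 0.0}
    - {"turn": [0,0,0],"dp": [0,0,0.9],"claw": 0.0}
    - {"turn": [0,0,0],"dp": [0,0,0.9],"claw": 0.0}

```text
t: 3.57
ee_pos: [494.3, 176.1, 116.0]
orientation: [-1.569, 0.1, -0.111]
ft_force: [1.7, 0.9, -0.1]
width: 17.7
```

```bash
python3 -c "
from h import *
st()
s=cam('scene'); crop('s5',s['img'],320,100,420,260,5)
"
```

```text
t 3.57 pos [494.33 176.07 116.  ] x-yaw -7.68 ydown [ 6.9e-03 -9.0e-04 -1.0e+00] q [ 0.322  0.37   1.907 -0.004  0.858  0.458] F [ 1.73  0.86 -0.07] M [-0.036 -0.02   0.01 ] w 17.7
```

View pics/s5.png

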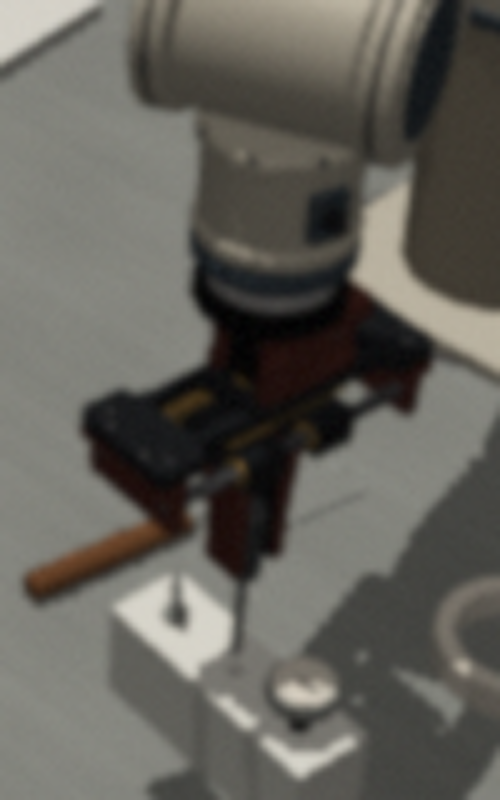

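Call:
jog_arm:
  steps:
    - {"turn": [0,0,0],"dp": [0.05,-0.2,0.4],"claw": 0.0}
    - {"turn": [0,0,0],"dp": [0.1,-0.5,0.8],"claw": 0.0}
    - {"turn": [0,0,0],"dp": [0.16,-0.9,1],"claw": 0.0}

```text
t: 3.87
ee_pos: [506.9, 104.3, 195.9]
orientation: [-1.569, 0.098, -0.109]
ft_force: [0.9, -0.0, 1.0]
width: 17.6
```

Call:
jog_arm:
  steps:
    - {"turn": [0,0,0],"dp": [0.08,-0.5,0.4],"claw": 0.0}
    - {"turn": [0,0,0],"dp": [0.15,-1,0.8],"claw": 0.0}
    - {"turn": [0,0,0],"dp": [0.15,-1,0.9],"claw": 0.0}

```text
t: 4.12
ee_pos: [518.9, 21.5, 268.5]
orientation: [-1.569, 0.099, -0.11]
ft_force: [0.4, 0.4, -0.1]
width: 17.7
```

Call:
jog_arm:
  steps:
    - {"turn": [0,0,0],"dp": [0.08,-0.5,0],"claw": 0.0}
    - {"turn": [0,0,0],"dp": [0.15,-1,0],"claw": 0.0}
    - {"turn": [0,0,0],"dp": [0.15,-1,0],"claw": 0.0}

```text
t: 4.37
ee_pos: [531.3, -64.2, 267.8]
orientation: [-1.572, 0.102, -0.113]
ft_force: [0.7, -0.3, -1.2]
width: 17.7
```

Call:
jog_arm:
  steps:
    - {"turn": [0,0,0],"dp": [0.08,-0.5,0],"claw": 0.0}
    - {"turn": [0,0,0],"dp": [0.15,-1,0],"claw": 0.0}
    - {"turn": [0,0,0],"dp": [0.15,-1,0],"claw": 0.0}

```text
t: 4.62
ee_pos: [543.4, -148.8, 266.3]
orientation: [-1.573, 0.106, -0.115]
ft_force: [0.1, -0.5, -0.3]
width: 17.5
```

```bash
python3 -c "
from h import *
st()
"
```

```text
t 4.62 pos [ 543.44 -148.83  266.3 ] x-yaw -8.04 ydown [ 0.0054 -0.0055 -1.    ] q [-0.286  0.243  1.692 -0.004  1.2   -0.144] F [ 0.12 -0.48 -0.31] M [-0.061  0.146  0.004] w 17.5
```

Call:
jog_arm:
  steps:
    - {"turn": [0,0,0],"dp": [0.09,-0.5,0],"claw": 0.0}
    - {"turn": [0,0,0],"dp": [0.18,-0.9,0],"claw": 0.0}
    - {"turn": [0,0,0],"dp": [0.18,-1,0],"claw": 0.0}
    - {"turn": [0,0,0],"dp": [0.18,-1,0],"claw": 0.0}
    - {"turn": [0,0,0],"dp": [0.18,-1,0],"claw": 0.0}

```text
t: 5.03
ee_pos: [557.1, -228.0, 264.9]
orientation: [-1.572, 0.108, -0.114]
ft_force: [-0.0, 0.9, -1.5]
width: 17.5
```

```bash
python3 -c "
from h import *
st()
s=cam('scene'); crop('s6',s['img'],190,30,330,190,5)
t=cam('top'); crop('t6',t['img'],370,110,530,250,5)
st()
"
```

```text
t 5.03 pos [ 557.08 -228.03  264.89] x-yaw -8.10 ydown [ 0.0032 -0.0039 -1.    ] q [-0.407  0.307  1.608 -0.003  1.222 -0.265] F [-0.01  0.92 -1.52] M [-0.026  0.082 -0.003] w 17.5
t 5.13 pos [ 557.33 -227.21  265.61] x-yaw -8.00 ydown [ 0.0041 -0.0044 -1.    ] q [-0.405  0.305  1.609 -0.003  1.222 -0.265] F [ 0.2   0.14 -1.38] M [-0.1    0.066 -0.062] w 17.7
```

View pics/s6.png

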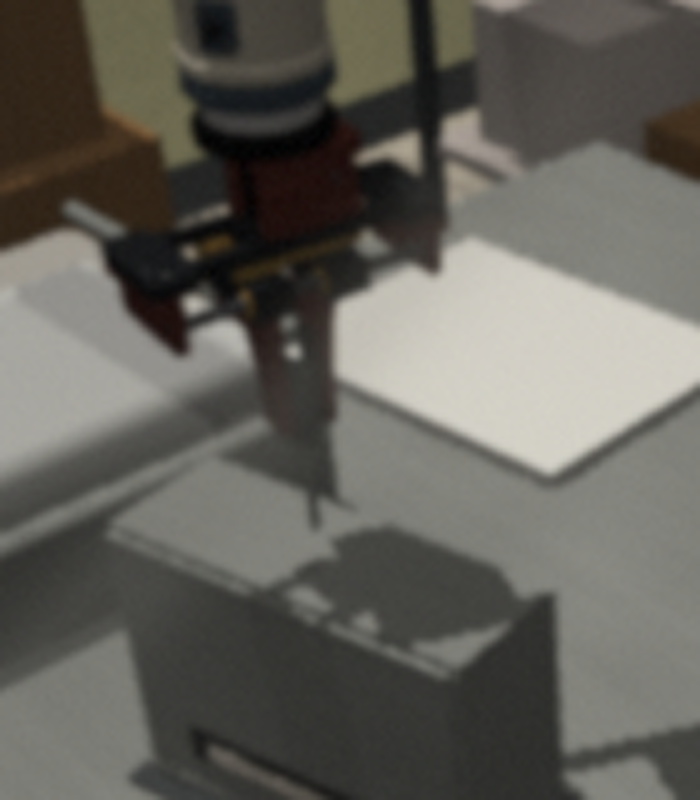

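View pics/t6.png

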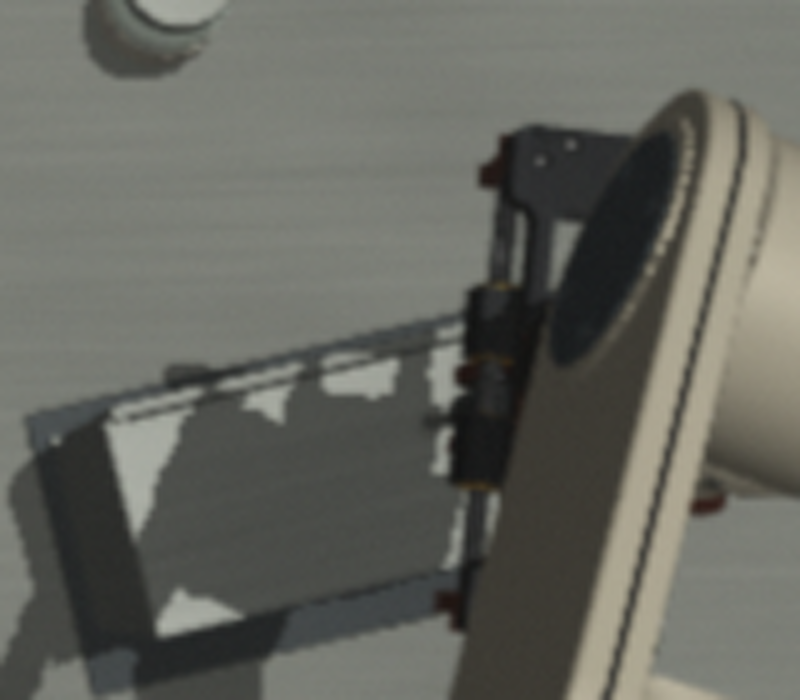

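```bash
python3 -c "
from h import *
s=dict(np.load('last_scene.npz'))
im=cv2.resize(s['img'][110:160,230:280],None,fx=14,fy=14,interpolation=cv2.INTER_CUBIC)
im=cv2.convertScaleAbs(im,alpha=1.8,beta=0); save('s6b',im)
"
```

```text
(no output)
```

View pics/s6b.png

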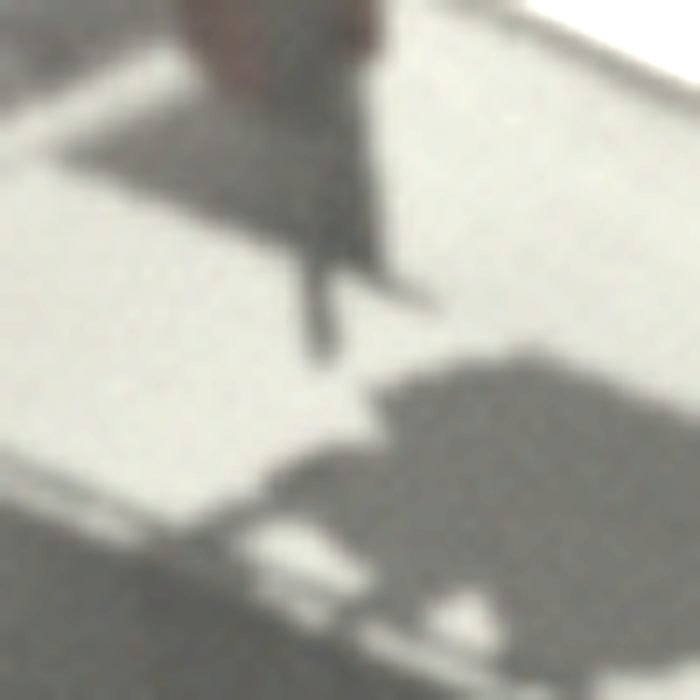

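```bash
python3 -c "
from h import *
s=dict(np.load('last_scene.npz'))
st()
for y in (362,370,378):
  print(px2w(s,(323+.5)/14-.5+230,(y+.5)/14-.5+110,229.4))
print('proj tcp tip',(np.array(w2px(s,[557.3,-227.3,229.4]))-[230,110]+.5)*14-.5)
print('hole scene',(np.array(w2px(s,[557.0,-239.6,200]))-[230,110]+.5)*14-.5)
# refine hole from original pics
for n,p,z in(('scene0',(251.8,143.3),200),('top0',(456,194.8),200)):
  im=cv2.imread('pics/%s.png'%n)[:,:,::-1]; u,v=map(int,p); crop('hole_'+n,cv2.convertScaleAbs(im,alpha=1.8),u-14,v-12,u+15,v+13,20)
"
```

```text
t 5.13 pos [ 557.33 -227.21  265.61] x-yaw -8.00 ydown [ 0.0041 -0.0044 -1.    ] q [-0.405  0.305  1.609 -0.003  1.222 -0.265] F [ 0.2   0.14 -1.38] M [-0.1    0.066 -0.062] w 17.7
[ 554.5116896  -231.60909181  229.4       ]
[ 556.37965002 -229.16463784  229.4       ]
[ 558.24097984 -226.72886083  229.4       ]
proj tcp tip [324.905      375.18273179]
hole scene [306.49880901 467.28762655]
```

View pics/hole_scene0.png

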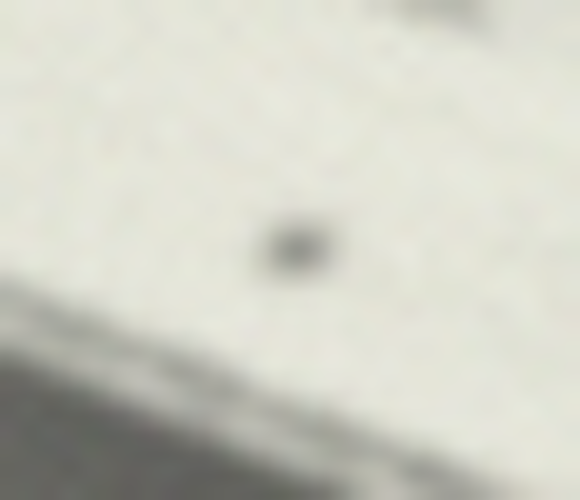

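View pics/hole_top0.png

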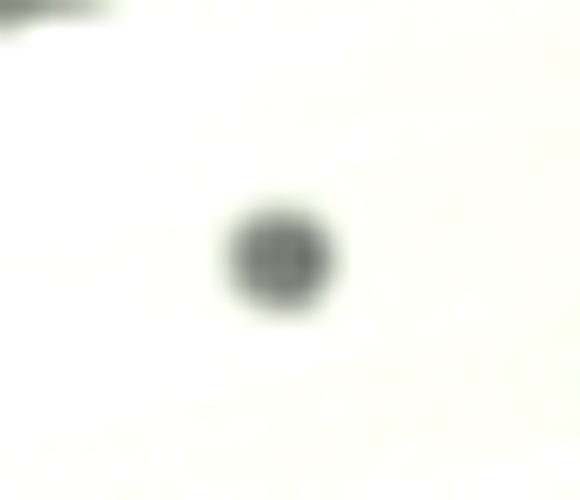

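Call:
jog_arm:
  steps:
    - {"turn": [0.0014,0.0013,0],"dp": [0.015,-0.135,-0.1],"claw": 0.0}
    - {"turn": [0.0014,0.0013,0],"dp": [0.015,-0.135,-0.2],"claw": 0.0}
    - {"turn": [0.0014,0.0013,0],"dp": [0.015,-0.135,-0.28],"claw": 0.0}
    - {"turn": [0.0014,0.0013,0],"dp": [0.015,-0.135,-0.28],"claw": 0.0}
    - {"turn": [0.0014,0.0013,0],"dp": [0.015,-0.135,-0.28],"claw": 0.0}

```text
t: 5.55
ee_pos: [558.1, -237.5, 242.3]
orientation: [-1.567, 0.111, -0.108]
ft_force: [0.7, -0.5, -0.1]
width: 17.7
```

```bash
python3 -c "
from h import *
s=cam('scene');st()
im=cv2.resize(s['img'][120:160,230:275],None,fx=16,fy=16,interpolation=cv2.INTER_CUBIC)
im=cv2.convertScaleAbs(im,alpha=2.2,beta=0); save('s7b',im)
P=lambda q:((np.array(w2px(s,q))-[230,120]+.5)*16-.5).round()
print('holepx',(251.43-230+.5)*16,(142.93-120+.5)*16)
print('hole scene',px2w(s,251.43,142.93,200))
o=ctrl.get_obs();p=o['ee_pos'];print('tip',P(p-[0,0,35.5]))
"
```

```text
t 5.60 pos [ 558.42 -237.75  242.92] x-yaw -7.98 ydown [-5.e-04  2.e-04 -1.e+00] q [-0.422  0.337  1.617 -0.     1.188 -0.283] F [ 0.04 -0.6  -0.62] M [-0.054  0.067  0.057] w 17.7
holepx 350.8800000000001 374.8800000000001
hole scene [ 557.05066797 -239.52590268  200.        ]
tip [346. 348.]
```

View pics/s7b.png

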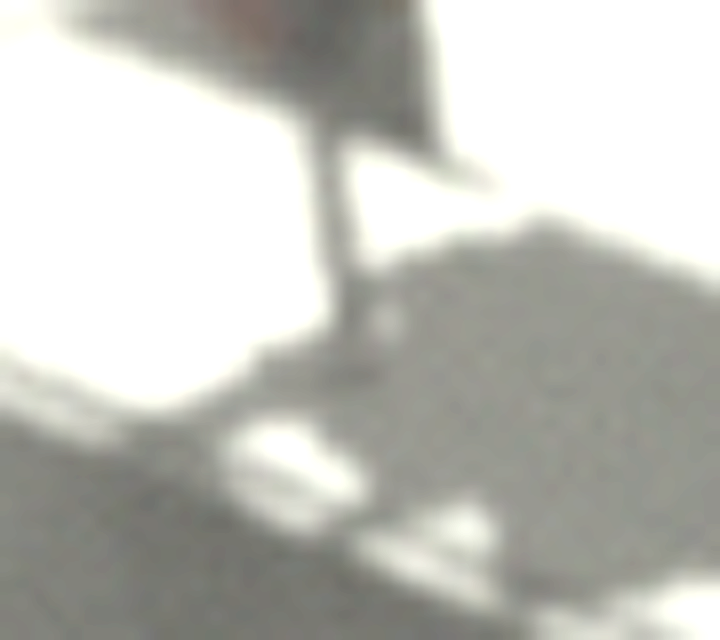

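Call:
jog_arm:
  steps:
    - {"turn": [0,0,0],"dp": [-0.011,-0.018,-0.03],"claw": 0.0}
    - {"turn": [0,0,0],"dp": [-0.011,-0.018,-0.06],"claw": 0.0}
    - {"turn": [0,0,0],"dp": [-0.011,-0.018,-0.06],"claw": 0.0}
    - {"turn": [0,0,0],"dp": [-0.011,-0.018,-0.06],"claw": 0.0}

```text
t: 5.93
ee_pos: [557.5, -239.2, 238.1]
orientation: [-1.568, 0.11, -0.109]
ft_force: [0.9, 0.3, 0.0]
width: 17.3
```

```bash
cat > look.py <<'E'
from h import *
import sys
s=cam('scene');st()
im=cv2.resize(s['img'][120:160,230:275],None,fx=16,fy=16,interpolation=cv2.INTER_CUBIC)
im=np.ascontiguousarray(cv2.convertScaleAbs(im,alpha=2.4,beta=0))
P=lambda q:((np.array(w2px(s,q))-[230,120]+.5)*16-.5).round()
o=ctrl.get_obs();p=o['ee_pos'];print('tip',P(p-[0,0,35.5]))
save(sys.argv[1],im)
E
python3 look.py s8
```

```text
t 5.98 pos [ 557.55 -239.19  238.17] x-yaw -7.98 ydown [-5.e-04  2.e-04 -1.e+00] q [-0.425  0.341  1.622  0.     1.178 -0.286] F [-0.39 -0.75 -1.06] M [-0.041  0.044 -0.023] w 17.6
tip [348. 364.]
```

View pics/s8.png

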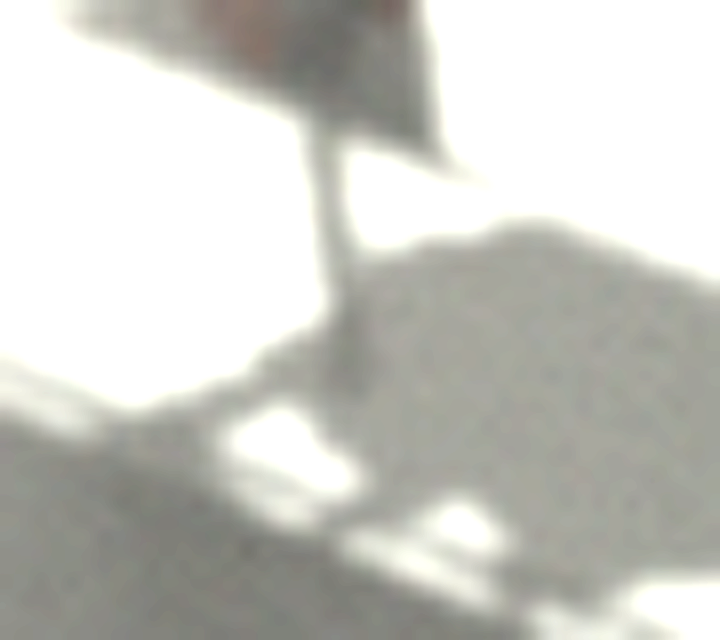

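Call:
jog_arm:
  steps:
    - {"turn": [0,0,0],"dp": [0,0,-0.02],"claw": 0.0}
    - {"turn": [0,0,0],"dp": [0,0,-0.04],"claw": 0.0}
    - {"turn": [0,0,0],"dp": [0,0,-0.04],"claw": 0.0}

```text
t: 6.23
ee_pos: [557.4, -239.1, 234.7]
orientation: [-1.568, 0.11, -0.109]
ft_force: [-0.8, 0.3, -0.3]
width: 17.4
```

Call:
jog_arm:
  steps:
    - {"turn": [0,0,0],"dp": [0,0,-0.02],"claw": 0.0}
    - {"turn": [0,0,0],"dp": [0,0,-0.02],"claw": 0.0}

```text
t: 6.4
ee_pos: [557.2, -239.1, 232.7]
orientation: [-1.568, 0.111, -0.108]
ft_force: [-0.6, 0.4, -1.1]
width: 17.5
```

Call:
jog_arm:
  steps:
    - {"turn": [0,0,0],"dp": [0,0,-0.02],"claw": 0.0}
    - {"turn": [0,0,0],"dp": [0,0,-0.02],"claw": 0.0}

```text
t: 6.57
ee_pos: [557.0, -238.9, 230.7]
orientation: [-1.567, 0.111, -0.108]
ft_force: [0.4, -0.1, -1.0]
width: 17.6
```

Call:
jog_arm:
  steps:
    - {"turn": [0,0,0],"dp": [0.004,-0.002,-0.025],"claw": 0.0}
    - {"turn": [0,0,0],"dp": [0.004,-0.002,-0.025],"claw": 0.0}

```text
t: 6.73
ee_pos: [557.2, -239.0, 228.3]
orientation: [-1.567, 0.111, -0.108]
ft_force: [-0.8, 0.7, -1.0]
width: 17.4
```

Call:
jog_arm:
  steps:
    - {"turn": [0,0,0],"dp": [0.003,-0.002,-0.025],"claw": 0.0}
    - {"turn": [0,0,0],"dp": [0.003,-0.002,-0.025],"claw": 0.0}

```text
t: 6.9
ee_pos: [557.2, -239.1, 225.8]
orientation: [-1.567, 0.112, -0.107]
ft_force: [-0.4, 0.5, -0.7]
width: 17.7
```

Call:
jog_arm:
  steps:
    - {"turn": [0,0,0],"dp": [0.003,-0.002,-0.025],"claw": 0.0}
    - {"turn": [0,0,0],"dp": [0.003,-0.002,-0.025],"claw": 0.0}

```text
t: 7.07
ee_pos: [557.3, -239.2, 223.3]
orientation: [-1.567, 0.112, -0.107]
ft_force: [-0.8, 0.2, -1.9]
width: 17.5
```

```bash
python3 -c "
from h import *
st()
"
```

```text
t 7.07 pos [ 557.31 -239.23  223.31] x-yaw -7.99 ydown [-0.0034  0.0015 -1.    ] q [-0.425  0.357  1.635 -0.     1.153 -0.286] F [-0.8   0.21 -1.95] M [-0.047  0.031 -0.01 ] w 17.5
```

Call:
jog_arm:
  steps:
    - {"turn": [-0.0005,-0.0011,0],"dp": [0.003,-0.001,-0.025],"claw": 0.0}
    - {"turn": [-0.0005,-0.0011,0],"dp": [0.003,-0.001,-0.025],"claw": 0.0}

```text
t: 7.23
ee_pos: [557.3, -239.2, 220.8]
orientation: [-1.568, 0.11, -0.109]
ft_force: [0.7, 0.0, -1.7]
width: 17.3
```

Call:
jog_arm:
  steps:
    - {"turn": [0,0,0],"dp": [0.003,-0.001,-0.025],"claw": 0.0}
    - {"turn": [0,0,0],"dp": [0.003,-0.001,-0.025],"claw": 0.0}

```text
t: 7.4
ee_pos: [557.3, -239.2, 218.4]
orientation: [-1.568, 0.11, -0.109]
ft_force: [-0.1, 0.6, -0.2]
width: 17.4
```

Call:
jog_arm:
  steps:
    - {"turn": [0,0,0],"dp": [0.002,-0.001,-0.025],"claw": 0.0}
    - {"turn": [0,0,0],"dp": [0.002,-0.001,-0.025],"claw": 0.0}

```text
t: 7.57
ee_pos: [557.3, -239.1, 216.0]
orientation: [-1.567, 0.111, -0.108]
ft_force: [-0.6, 0.1, -1.2]
width: 17.7
```

Call:
jog_arm:
  steps:
    - {"turn": [0,0,0],"dp": [0.002,-0.001,-0.025],"claw": 0.0}
    - {"turn": [0,0,0],"dp": [0.002,-0.001,-0.025],"claw": 0.0}

```text
t: 7.73
ee_pos: [557.2, -239.1, 213.5]
orientation: [-1.567, 0.111, -0.108]
ft_force: [0.9, -0.1, -1.3]
width: 17.5
```

Call:
jog_arm:
  steps:
    - {"turn": [0,0,0],"dp": [0.004,-0.002,-0.025],"claw": 0.0}
    - {"turn": [0,0,0],"dp": [0.004,-0.002,-0.025],"claw": 0.0}

```text
t: 7.9
ee_pos: [557.4, -239.2, 211.1]
orientation: [-1.567, 0.111, -0.107]
ft_force: [-0.2, 1.3, -0.6]
width: 17.5
```

Call:
jog_arm:
  steps:
    - {"turn": [0,0,0],"dp": [0.003,-0.001,-0.025],"claw": 0.0}
    - {"turn": [0,0,0],"dp": [0.003,-0.001,-0.025],"claw": 0.0}

```text
t: 8.07
ee_pos: [557.5, -239.2, 208.7]
orientation: [-1.567, 0.112, -0.107]
ft_force: [-0.4, 0.0, -1.2]
width: 17.8
```

Call:
jog_arm:
  steps:
    - {"turn": [-0.0005,-0.001,0],"dp": [0.003,-0.001,-0.025],"claw": 0.0}
    - {"turn": [-0.0005,-0.001,0],"dp": [0.003,-0.001,-0.025],"claw": 0.0}

```text
t: 8.23
ee_pos: [557.4, -239.2, 206.1]
orientation: [-1.568, 0.11, -0.109]
ft_force: [-0.7, -0.5, -0.5]
width: 17.7
```

Call:
jog_arm:
  steps:
    - {"turn": [0,0,0],"dp": [0.003,-0.001,-0.025],"claw": 0.0}
    - {"turn": [0,0,0],"dp": [0.003,-0.001,-0.025],"claw": 0.0}

```text
t: 8.4
ee_pos: [557.5, -239.2, 203.7]
orientation: [-1.568, 0.11, -0.109]
ft_force: [0.2, 0.6, -0.8]
width: 17.5
```

Call:
jog_arm:
  steps:
    - {"turn": [0,0,0],"dp": [0.002,-0.001,-0.025],"claw": 0.0}
    - {"turn": [0,0,0],"dp": [0.002,-0.001,-0.025],"claw": 0.0}

```text
t: 8.57
ee_pos: [557.4, -239.1, 201.3]
orientation: [-1.568, 0.11, -0.108]
ft_force: [0.5, -0.2, -0.2]
width: 17.6
```

Call:
jog_arm:
  steps:
    - {"turn": [0,0,0],"dp": [0.002,-0.001,-0.025],"claw": 0.0}
    - {"turn": [0,0,0],"dp": [0.002,-0.001,-0.025],"claw": 0.0}

```text
t: 8.73
ee_pos: [557.4, -239.1, 198.8]
orientation: [-1.568, 0.111, -0.108]
ft_force: [0.3, -0.2, -0.4]
width: 17.6
```

Call:
jog_arm:
  steps:
    - {"turn": [0,0,0],"dp": [0.002,-0.001,-0.025],"claw": 0.0}
    - {"turn": [0,0,0],"dp": [0.002,-0.001,-0.025],"claw": 0.0}

```text
t: 8.9
ee_pos: [557.3, -239.2, 196.4]
orientation: [-1.567, 0.111, -0.108]
ft_force: [-0.1, -0.2, -1.1]
width: 17.0
```

Call:
jog_arm:
  steps:
    - {"turn": [0,0,0],"dp": [0.002,-0.001,-0.025],"claw": 0.0}
    - {"turn": [0,0,0],"dp": [0.002,-0.001,-0.025],"claw": 0.0}

```text
t: 9.07
ee_pos: [557.4, -239.2, 194.0]
orientation: [-1.567, 0.112, -0.107]
ft_force: [0.0, -0.9, -1.5]
width: 17.5
```

Call:
jog_arm:
  steps:
    - {"turn": [0,0,0],"dp": [0.002,-0.001,-0.02],"claw": 0.0}
    - {"turn": [0,0,0],"dp": [0.002,-0.001,-0.02],"claw": 0.0}

```text
t: 9.23
ee_pos: [557.7, -239.3, 192.8]
orientation: [-1.567, 0.111, -0.108]
ft_force: [-1.7, -0.1, 3.8]
width: 17.6
```

Call:
jog_arm:
  steps:
    - {"turn": [0,0,0],"dp": [0.002,-0.001,-0.02],"claw": 0.0}
    - {"turn": [0,0,0],"dp": [0.002,-0.001,-0.02],"claw": 0.0}

```text
t: 9.4
ee_pos: [557.9, -239.4, 191.7]
orientation: [-1.567, 0.111, -0.108]
ft_force: [-1.3, 1.2, 6.1]
width: 17.8
```

```bash
python3 look.py s9; python3 -c "
from h import *
s=dict(np.load('last_scene.npz')); crop('s9c',s['img'],190,30,330,190,5)"
```

```text
t 9.45 pos [ 557.91 -239.41  191.73] x-yaw -7.99 ydown [-2.2e-03  8.0e-04 -1.0e+00] q [-0.425  0.39   1.663 -0.     1.09  -0.285] F [-2.45  0.86  5.66] M [0.211 0.486 0.023] w 17.5
tip [373. 566.]
```

View pics/s9c.png

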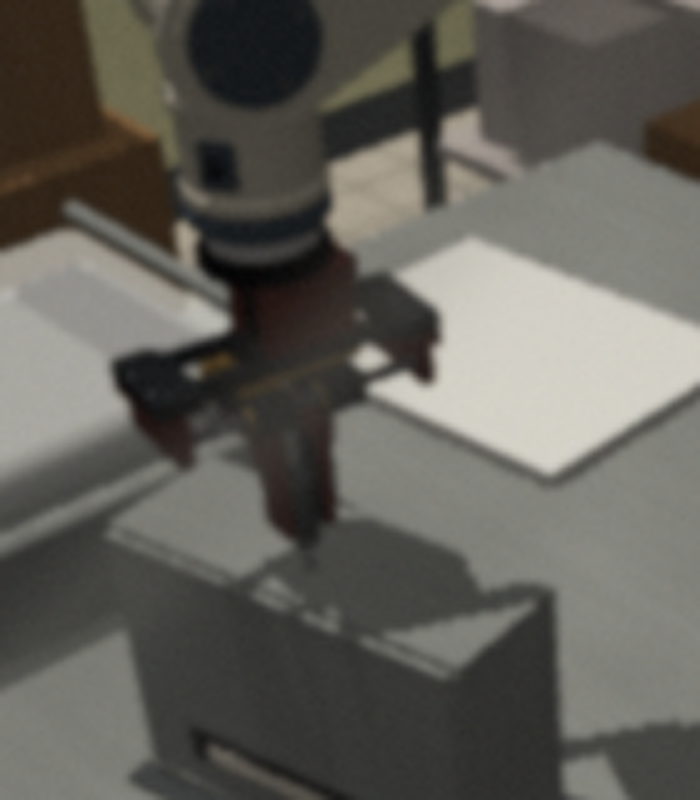

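Call:
jog_arm:
  steps:
    - {"turn": [0,0,0],"dp": [-0.006,0.001,-0.02],"claw": 0.0}
    - {"turn": [0,0,0],"dp": [-0.006,0.001,-0.025],"claw": 0.0}

```text
t: 9.62
ee_pos: [557.8, -239.4, 190.7]
orientation: [-1.568, 0.11, -0.109]
ft_force: [-2.1, 1.1, 6.9]
width: 17.7
```

Call:
jog_arm:
  steps:
    - {"turn": [0,0,0],"dp": [-0.003,0.001,-0.02],"claw": 0.0}
    - {"turn": [0,0,0],"dp": [-0.003,0.001,-0.025],"claw": 0.0}

```text
t: 9.78
ee_pos: [557.8, -239.4, 189.6]
orientation: [-1.568, 0.11, -0.109]
ft_force: [-2.6, 1.2, 8.3]
width: 17.6
```

```bash
python3 -c "
from h import *
st()
"
```

```text
t 9.78 pos [ 557.84 -239.44  189.63] x-yaw -7.99 ydown [-1.e-04  1.e-04 -1.e+00] q [-0.425  0.392  1.667  0.     1.083 -0.286] F [-2.64  1.23  8.26] M [ 0.173  0.595 -0.048] w 17.6
```

Call:
jog_arm:
  steps:
    - {"turn": [0,0,0],"dp": [-0.01,0.003,-0.02],"claw": 0.0}
    - {"turn": [0,0,0],"dp": [-0.01,0.003,-0.026],"claw": 0.0}

```text
t: 9.95
ee_pos: [557.6, -239.4, 188.8]
orientation: [-1.568, 0.108, -0.111]
ft_force: [-0.5, 0.8, 8.2]
width: 17.0
```

Call:
jog_arm:
  steps:
    - {"turn": [0,0,0],"dp": [-0.004,0.002,-0.02],"claw": 0.0}
    - {"turn": [0,0,0],"dp": [-0.004,0.002,-0.026],"claw": 0.0}

```text
t: 10.12
ee_pos: [557.8, -239.5, 188.0]
orientation: [-1.569, 0.107, -0.112]
ft_force: [-1.4, 0.2, 9.5]
width: 17.4
```

```bash
python3 -c "
from h import *
st()
"
```

```text
t 10.12 pos [ 557.78 -239.47  188.03] x-yaw -7.99 ydown [ 0.003  -0.0012 -1.    ] q [-0.425  0.392  1.671  0.     1.076 -0.286] F [-1.45  0.24  9.47] M [ 0.186  0.64  -0.044] w 17.4
```

Call:
jog_arm:
  steps:
    - {"turn": [0.0004,0.001,0],"dp": [-0.004,0.002,-0.02],"claw": 0.0}
    - {"turn": [0.0004,0.001,0],"dp": [-0.004,0.002,-0.028],"claw": 0.0}

```text
t: 10.28
ee_pos: [558.0, -239.6, 187.2]
orientation: [-1.569, 0.108, -0.11]
ft_force: [-2.9, 0.6, 9.8]
width: 17.8
```

```bash
python3 -c "
from h import *
st()
"
```

```text
t 10.28 pos [ 557.97 -239.57  187.24] x-yaw -7.98 ydown [ 1.2e-03 -6.0e-04 -1.0e+00] q [-0.425  0.394  1.67  -0.     1.077 -0.286] F [-2.87  0.64  9.8 ] M [0.168 0.688 0.043] w 17.8
```

Call:
jog_arm:
  steps:
    - {"turn": [0,0,0],"dp": [-0.008,0.003,-0.02],"claw": 0.0}
    - {"turn": [0,0,0],"dp": [-0.008,0.003,-0.026],"claw": 0.0}

```text
t: 10.45
ee_pos: [557.8, -239.6, 186.4]
orientation: [-1.569, 0.107, -0.112]
ft_force: [-2.5, 1.5, 8.3]
width: 17.5
```

```bash
python3 look.py s10; python3 -c "
from h import *
s=dict(np.load('last_scene.npz')); crop('s10c',s['img'],190,90,330,210,5)"
```

```text
t 10.50 pos [ 557.78 -239.61  186.29] x-yaw -7.98 ydown [ 0.0025 -0.0014 -1.    ] q [-0.425  0.394  1.672 -0.     1.073 -0.286] F [-1.6   0.9   8.17] M [0.083 0.541 0.028] w 17.4
tip [376. 588.]
```

View pics/s10c.png

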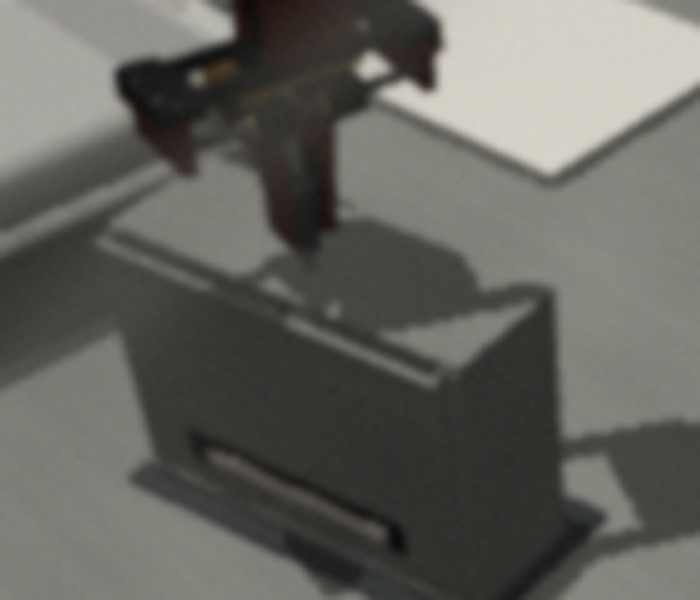

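Call:
jog_arm:
  steps:
    - {"turn": [0.0004,0.0006,0],"dp": [-0.006,0.002,-0.016],"claw": 0.0}
    - {"turn": [0.0004,0.0006,0],"dp": [-0.006,0.002,-0.012],"claw": 0.0}
    - {"turn": [0.0004,0.0006,0],"dp": [-0.006,0.002,-0.01],"claw": 0.0}
    - {"turn": [0.0004,0.0006,0],"dp": [-0.006,0.002,-0.01],"claw": 0.0}

```text
t: 10.83
ee_pos: [557.8, -239.6, 186.7]
orientation: [-1.569, 0.108, -0.111]
ft_force: [-1.4, 1.0, 8.0]
width: 17.6
```

```bash
python3 look.py s11; python3 -c "
from h import *
s=dict(np.load('last_scene.npz')); crop('s11c',s['img'],190,90,330,210,5)"
```

```text
t 10.88 pos [ 557.78 -239.65  186.69] x-yaw -7.98 ydown [ 1.9e-03 -7.0e-04 -1.0e+00] q [-0.425  0.394  1.671  0.     1.075 -0.286] F [-0.69  0.9   6.79] M [0.149 0.509 0.02 ] w 17.5
tip [376. 586.]
```

View pics/s11c.png

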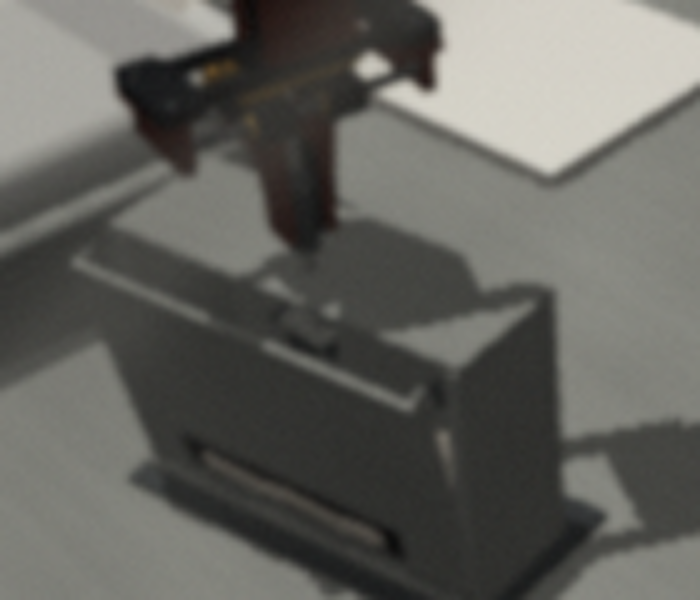

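Call:
jog_arm:
  steps:
    - {"turn": [0.0002,0.0006,0],"dp": [-0.006,0.002,-0.012],"claw": 0.0}
    - {"turn": [0.0002,0.0006,0],"dp": [-0.006,0.002,-0.012],"claw": 0.0}
    - {"turn": [0.0002,0.0006,0],"dp": [-0.006,0.002,-0.012],"claw": 0.0}
    - {"turn": [0.0002,0.0006,0],"dp": [-0.006,0.002,-0.012],"claw": 0.0}

```text
t: 11.22
ee_pos: [557.8, -239.6, 186.9]
orientation: [-1.568, 0.108, -0.11]
ft_force: [-2.0, 0.8, 8.0]
width: 17.6
```

```bash
python3 look.py s12; python3 -c "
from h import *
s=dict(np.load('last_scene.npz')); crop('s12c',s['img'],190,90,330,210,5)"
```

```text
t 11.27 pos [ 557.76 -239.65  186.89] x-yaw -7.98 ydown [ 1.3e-03 -6.0e-04 -1.0e+00] q [-0.425  0.394  1.67   0.     1.076 -0.286] F [-1.09  1.14  6.91] M [ 0.166  0.512 -0.021] w 17.6
tip [376. 585.]
```

View pics/s12c.png

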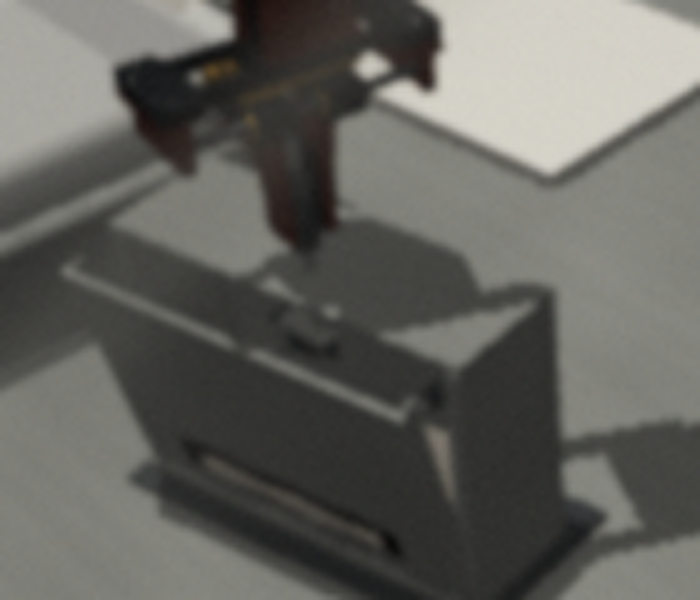

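Call:
jog_arm:
  steps:
    - {"turn": [0.0002,0.0004,0],"dp": [-0.006,0.002,-0.012],"claw": 0.0}
    - {"turn": [0.0002,0.0004,0],"dp": [-0.006,0.002,-0.012],"claw": 0.0}
    - {"turn": [0.0002,0.0004,0],"dp": [-0.006,0.002,-0.012],"claw": 0.0}
    - {"turn": [0.0002,0.0004,0],"dp": [-0.006,0.002,-0.012],"claw": 0.0}

```text
t: 11.6
ee_pos: [557.7, -239.7, 187.1]
orientation: [-1.568, 0.108, -0.111]
ft_force: [-2.2, 0.5, 7.4]
width: 17.1
```

```bash
python3 look.py s13; python3 -c "
from h import *
s=dict(np.load('last_scene.npz')); crop('s13c',s['img'],190,90,330,210,5)"
```

```text
t 11.65 pos [ 557.73 -239.63  187.05] x-yaw -7.98 ydown [ 1.3e-03 -4.0e-04 -1.0e+00] q [-0.425  0.394  1.67   0.     1.077 -0.286] F [-1.89  0.57  7.64] M [0.204 0.479 0.016] w 17.5
tip [376. 585.]
```

View pics/s13c.png

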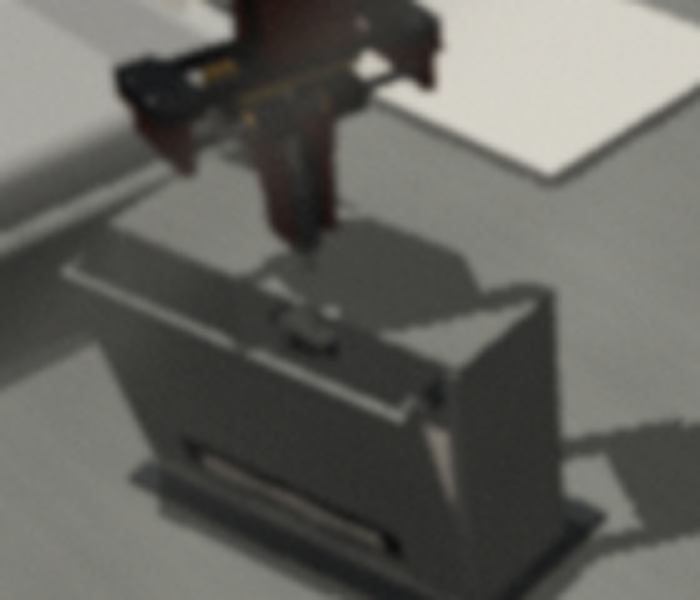

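Call:
jog_arm:
  steps:
    - {"turn": [0,0,0],"dp": [-0.003,0,0.05],"claw": 0.0}
    - {"turn": [0,0,0],"dp": [-0.006,0,0.12],"claw": 0.0}
    - {"turn": [0,0,0],"dp": [-0.01,0,0.2],"claw": 0.0}
    - {"turn": [0,0,0],"dp": [-0.012,0,0.28],"claw": 0.0}
    - {"turn": [0,0,0],"dp": [-0.012,0,0.36],"claw": 0.0}
    - {"turn": [0,0,0],"dp": [-0.012,0,0.42],"claw": 0.0}

```text
t: 12.15
ee_pos: [557.0, -239.7, 221.4]
orientation: [-1.568, 0.108, -0.111]
ft_force: [0.4, 0.4, -0.5]
width: 17.8
```

```bash
python3 -c "
from h import *
st()
"
```

```text
t 12.15 pos [ 556.97 -239.65  221.42] x-yaw -7.98 ydown [ 1.8e-03 -5.0e-04 -1.0e+00] q [-0.426  0.356  1.641  0.     1.142 -0.287] F [ 0.38  0.44 -0.47] M [ 0.152 -0.072  0.001] w 17.8
```

Call:
jog_arm:
  steps:
    - {"turn": [0,0,0],"dp": [0,0,0.1],"claw": 0.0}
    - {"turn": [0,0,0],"dp": [0,0,0.25],"claw": 0.0}
    - {"turn": [0,0,0],"dp": [0,0,0.42],"claw": 0.0}
    - {"turn": [0,0,0],"dp": [0,0,0.6],"claw": 0.0}
    - {"turn": [0,0,0],"dp": [0,0,0.6],"claw": 0.0}

```text
t: 12.57
ee_pos: [558.6, -240.7, 273.4]
orientation: [-1.571, 0.104, -0.115]
ft_force: [0.9, -1.6, 0.4]
width: 17.4
```

```bash
python3 look.py s14; python3 -c "
from h import *
s=dict(np.load('last_scene.npz')); crop('s14c',s['img'],190,30,330,190,5)"
```

```text
t 12.62 pos [ 557.96 -240.32  271.68] x-yaw -7.98 ydown [ 0.0051 -0.0024 -1.    ] q [-0.426  0.309  1.589 -0.     1.237 -0.287] F [ 0.18 -0.24 -0.35] M [-0.061  0.048  0.004] w 17.5
tip [322. 212.]
```

View pics/s14c.png

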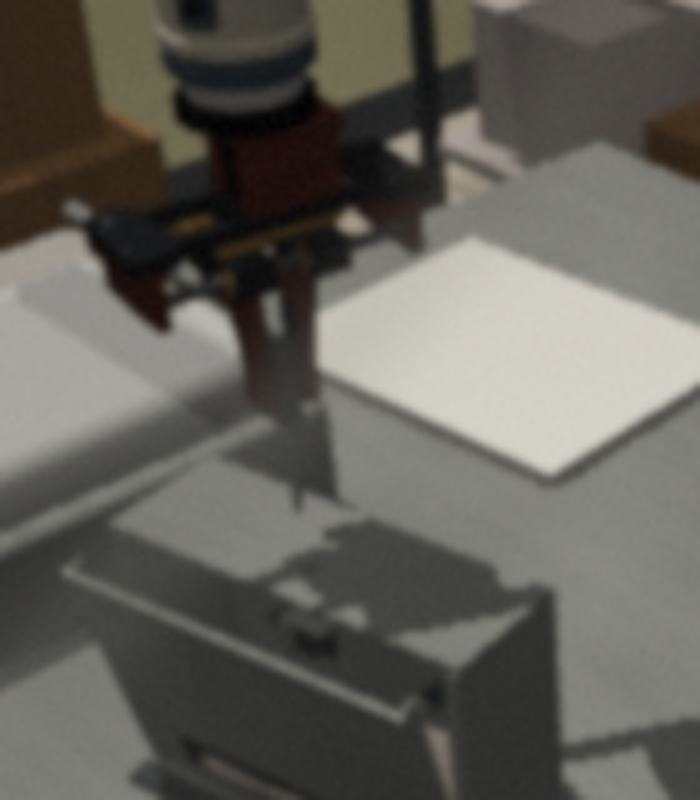

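Call:
jog_arm:
  steps:
    - {"turn": [0,0,0],"dp": [-0.08,0.5,0],"claw": 0.0}
    - {"turn": [0,0,0],"dp": [-0.16,1,0],"claw": 0.0}
    - {"turn": [0,0,0],"dp": [-0.16,1,0],"claw": 0.0}

```text
t: 12.87
ee_pos: [543.2, -155.4, 270.8]
orientation: [-1.568, 0.106, -0.11]
ft_force: [0.2, 0.4, -0.6]
width: 17.5
```

Call:
jog_arm:
  steps:
    - {"turn": [0,0,0],"dp": [-0.08,0.5,0],"claw": 0.0}
    - {"turn": [0,0,0],"dp": [-0.16,1,0],"claw": 0.0}
    - {"turn": [0,0,0],"dp": [-0.16,1,0],"claw": 0.0}

```text
t: 13.12
ee_pos: [528.5, -70.7, 270.1]
orientation: [-1.566, 0.105, -0.105]
ft_force: [0.3, 0.3, -1.5]
width: 17.3
```

Call:
jog_arm:
  steps:
    - {"turn": [0,0,0],"dp": [-0.08,0.5,0],"claw": 0.0}
    - {"turn": [0,0,0],"dp": [-0.16,1,0],"claw": 0.0}
    - {"turn": [0,0,0],"dp": [-0.16,1,0],"claw": 0.0}

```text
t: 13.37
ee_pos: [514.0, 13.8, 269.4]
orientation: [-1.564, 0.104, -0.101]
ft_force: [-0.6, -0.1, -0.5]
width: 17.7
```

Call:
jog_arm:
  steps:
    - {"turn": [0,0,0],"dp": [-0.08,0.5,0],"claw": 0.0}
    - {"turn": [0,0,0],"dp": [-0.16,1,-0.2],"claw": 0.0}
    - {"turn": [0,0,0],"dp": [-0.16,1,-0.4],"claw": 0.0}

```text
t: 13.62
ee_pos: [501.2, 97.7, 238.0]
orientation: [-1.562, 0.1, -0.101]
ft_force: [-0.7, -0.7, -1.0]
width: 17.9
```

```bash
python3 -c "
from h import *
st()
"
```

```text
t 13.62 pos [501.23  97.74 237.97] x-yaw -7.35 ydown [ 7.e-04  6.e-03 -1.e+00] q [0.165 0.19  1.829 0.006 1.121 0.291] F [-0.68 -0.7  -0.98] M [-0.127  0.046  0.05 ] w 17.9
```

Call:
jog_arm:
  steps:
    - {"turn": [-0.0019,0.0002,-0.0018],"dp": [-0.064,0.5,-0.2],"claw": 0.0}
    - {"turn": [-0.0019,0.0002,-0.0018],"dp": [-0.127,0.966,-0.5],"claw": 0.0}
    - {"turn": [-0.0019,0.0002,-0.0018],"dp": [-0.127,0.966,-0.9],"claw": 0.0}
    - {"turn": [-0.0019,0.0002,-0.0018],"dp": [-0.127,0.966,-0.95],"claw": 0.0}
    - {"turn": [-0.0019,0.0002,-0.0018],"dp": [-0.127,0.966,-0.95],"claw": 0.0}
    - {"turn": [-0.0019,0.0002,-0.0018],"dp": [-0.127,0.966,-0.95],"claw": 0.0}

```text
t: 14.12
ee_pos: [491.5, 174.3, 162.4]
orientation: [-1.569, 0.106, -0.105]
ft_force: [0.4, 0.4, -1.0]
width: 17.7
```

```bash
python3 -c "
from h import *
st()
"
```

```text
t 14.12 pos [491.47 174.28 162.4 ] x-yaw -7.69 ydown [-2.e-04 -5.e-04 -1.e+00] q [ 0.318  0.301  1.876 -0.     0.965  0.453] F [ 0.38  0.43 -1.  ] M [-0.069  0.014 -0.007] w 17.7
```

Call:
jog_arm:
  steps:
    - {"turn": [0,0,0],"dp": [-0.005,0.009,-0.25],"claw": 0.0}
    - {"turn": [0,0,0],"dp": [-0.005,0.009,-0.5],"claw": 0.0}
    - {"turn": [0,0,0],"dp": [-0.005,0.009,-0.68],"claw": 0.0}
    - {"turn": [0,0,0],"dp": [-0.005,0.009,-0.68],"claw": 0.0}
    - {"turn": [0,0,0],"dp": [-0.005,0.009,-0.68],"claw": 0.0}
    - {"turn": [0,0,0],"dp": [-0.005,0.009,-0.68],"claw": 0.0}

```text
t: 14.62
ee_pos: [492.6, 174.7, 109.9]
orientation: [-1.568, 0.104, -0.108]
ft_force: [0.4, 0.8, -0.7]
width: 17.5
```

```bash
python3 -c "
from h import *
s=cam('scene'); st()
u0,v0,S=345,195,14
im=cv2.resize(s['img'][v0:v0+40,u0:u0+50],None,fx=S,fy=S,interpolation=cv2.INTER_CUBIC)
save('s15',cv2.convertScaleAbs(im,alpha=1.3))
P=lambda q:((np.array(w2px(s,q))-[u0,v0]+.5)*S-.5).round()
p=ctrl.get_obs()['ee_pos']; print(P(p-[0,0,35.5]), P([491.1,175,66]),P([489.4,174.5,66]))
"
```

```text
t 14.67 pos [492.59 174.89 109.84] x-yaw -7.73 ydown [ 2.7e-03  4.0e-04 -1.0e+00] q [ 3.190e-01  3.790e-01  1.912e+00 -1.000e-03  8.480e-01  4.540e-01] F [ 0.01  0.54 -0.21] M [0.005 0.113 0.052] w 17.4
[307. 523.] [310. 549.] [314. 543.]
```

View pics/s15.png

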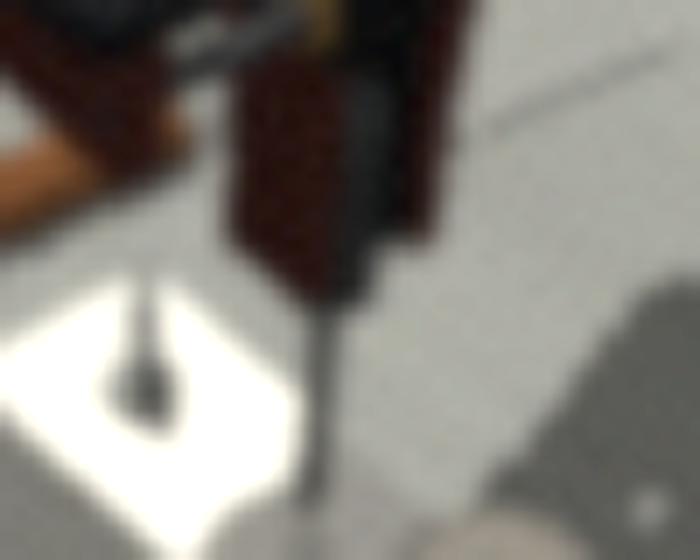

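Call:
jog_arm:
  steps:
    - {"turn": [0,0.0009,0],"dp": [-0.018,0.002,0],"claw": 0.0}
    - {"turn": [0,0.0009,0],"dp": [-0.018,0.002,-0.03],"claw": 0.0}
    - {"turn": [0,0.0009,0],"dp": [-0.018,0.002,-0.05],"claw": 0.0}
    - {"turn": [0,0.0009,0],"dp": [-0.018,0.002,-0.05],"claw": 0.0}

```text
t: 15.0
ee_pos: [491.1, 175.0, 105.8]
orientation: [-1.568, 0.106, -0.106]
ft_force: [0.6, -0.3, -0.4]
width: 17.2
```

```bash
python3 -c "
from h import *
st()
"
```

```text
t 15.00 pos [491.06 175.04 105.82] x-yaw -7.73 ydown [-2.e-04  4.e-04 -1.e+00] q [3.190e-01 3.850e-01 1.915e+00 1.000e-03 8.420e-01 4.540e-01] F [ 0.6  -0.33 -0.43] M [-0.083  0.052 -0.014] w 17.2
```

Call:
jog_arm:
  steps:
    - {"turn": [0,0,0],"dp": [0,0,-0.03],"claw": 0.0}
    - {"turn": [0,0,0],"dp": [0,0,-0.06],"claw": 0.0}
    - {"turn": [0,0,0],"dp": [0,0,-0.06],"claw": 0.0}

```text
t: 15.25
ee_pos: [490.6, 175.0, 100.4]
orientation: [-1.568, 0.107, -0.105]
ft_force: [0.8, 1.1, -1.5]
width: 17.5
```

Call:
jog_arm:
  steps:
    - {"turn": [0,0,0],"dp": [0.002,0,-0.03],"claw": 0.0}
    - {"turn": [0,0,0],"dp": [0.002,0,-0.05],"claw": 0.0}
    - {"turn": [0,0,0],"dp": [0.002,0,-0.05],"claw": 0.0}

```text
t: 15.5
ee_pos: [490.5, 174.9, 95.9]
orientation: [-1.569, 0.107, -0.104]
ft_force: [0.1, -0.1, -1.6]
width: 17.2
```

```bash
python3 -c "
from h import *
st()
"
```

```text
t 15.50 pos [490.47 174.87  95.92] x-yaw -7.72 ydown [-1.9e-03 -2.0e-04 -1.0e+00] q [3.190e-01 4.000e-01 1.921e+00 1.000e-03 8.220e-01 4.540e-01] F [ 0.09 -0.12 -1.62] M [-0.084  0.074  0.034] w 17.2
```

Call:
jog_arm:
  steps:
    - {"turn": [0,-0.0006,0],"dp": [0.007,0.001,-0.04],"claw": 0.0}
    - {"turn": [0,-0.0006,0],"dp": [0.007,0.001,-0.08],"claw": 0.0}
    - {"turn": [0,-0.0006,0],"dp": [0.007,0.001,-0.1],"claw": 0.0}
    - {"turn": [0,-0.0006,0],"dp": [0.007,0.001,-0.1],"claw": 0.0}

```text
t: 15.83
ee_pos: [490.7, 174.8, 87.4]
orientation: [-1.569, 0.107, -0.105]
ft_force: [-0.0, -1.3, -0.5]
width: 17.6
```

Call:
jog_arm:
  steps:
    - {"turn": [0,0,0],"dp": [0.006,0.001,-0.04],"claw": 0.0}
    - {"turn": [0,0,0],"dp": [0.006,0.001,-0.08],"claw": 0.0}
    - {"turn": [0,0,0],"dp": [0.006,0.001,-0.12],"claw": 0.0}
    - {"turn": [0,0,0],"dp": [0.006,0.001,-0.15],"claw": 0.0}

```text
t: 16.17
ee_pos: [491.0, 174.9, 74.9]
orientation: [-1.569, 0.107, -0.105]
ft_force: [0.2, 0.2, -0.8]
width: 17.6
```

```bash
python3 -c "
from h import *
st()
"
```

```text
t 16.17 pos [490.98 174.86  74.9 ] x-yaw -7.72 ydown [-1.3e-03 -6.0e-04 -1.0e+00] q [ 0.319  0.435  1.931 -0.     0.777  0.454] F [ 0.24  0.23 -0.82] M [-0.042  0.104  0.055] w 17.6
```

Call:
jog_arm:
  steps:
    - {"turn": [0,0,0],"dp": [0.004,0.001,-0.05],"claw": 0.0}
    - {"turn": [0,0,0],"dp": [0.004,0.001,-0.11],"claw": 0.0}
    - {"turn": [0,0,0],"dp": [0.004,0.001,-0.17],"claw": 0.0}
    - {"turn": [0,0,0],"dp": [0.004,0.001,-0.2],"claw": 0.0}

```text
t: 16.5
ee_pos: [490.9, 174.8, 58.1]
orientation: [-1.569, 0.107, -0.104]
ft_force: [-0.3, -0.5, -0.7]
width: 17.2
```

Call:
jog_arm:
  steps:
    - {"turn": [0,0,0],"dp": [0.004,0.001,-0.05],"claw": 0.0}
    - {"turn": [0,0,0],"dp": [0.004,0.001,-0.1],"claw": 0.0}
    - {"turn": [0,0,0],"dp": [0.004,0.001,-0.14],"claw": 0.0}
    - {"turn": [0,0,0],"dp": [0.004,0.001,-0.14],"claw": 0.0}

```text
t: 16.83
ee_pos: [490.8, 174.7, 46.1]
orientation: [-1.57, 0.108, -0.103]
ft_force: [0.8, 0.3, -1.4]
width: 17.5
```

```bash
python3 -c "
from h import *
st()
"
```

```text
t 16.83 pos [490.76 174.7   46.13] x-yaw -7.72 ydown [-0.0033 -0.0013 -1.    ] q [ 0.319  0.485  1.941 -0.     0.719  0.454] F [ 0.81  0.35 -1.36] M [-0.121  0.103  0.047] w 17.5
```

Call:
jog_arm:
  steps:
    - {"turn": [0.0004,-0.001,0],"dp": [0.005,0.002,-0.03],"claw": 0.0}
    - {"turn": [0.0004,-0.001,0],"dp": [0.005,0.002,-0.05],"claw": 0.0}
    - {"turn": [0.0004,-0.001,0],"dp": [0.005,0.002,-0.05],"claw": 0.0}

```text
t: 17.08
ee_pos: [490.9, 174.8, 41.8]
orientation: [-1.568, 0.106, -0.105]
ft_force: [0.5, 0.7, -0.6]
width: 17.6
```

Call:
jog_arm:
  steps:
    - {"turn": [0,0,0],"dp": [0.002,0.001,-0.02],"claw": 0.0}
    - {"turn": [0,0,0],"dp": [0.002,0.001,-0.02],"claw": 0.0}

```text
t: 17.25
ee_pos: [491.0, 174.9, 40.1]
orientation: [-1.568, 0.106, -0.105]
ft_force: [-0.4, 0.5, -0.5]
width: 17.4
```

Call:
jog_arm:
  steps:
    - {"turn": [0,0,0],"dp": [0.002,0.001,-0.02],"claw": 0.0}
    - {"turn": [0,0,0],"dp": [0.002,0.001,-0.02],"claw": 0.0}

```text
t: 17.42
ee_pos: [491.4, 175.0, 39.4]
orientation: [-1.568, 0.106, -0.105]
ft_force: [-1.8, -0.7, 9.9]
width: 17.4
```

```bash
python3 -c "
from h import *
st()
"
```

```text
t 17.42 pos [491.38 175.03  39.41] x-yaw -7.72 ydown [-4.e-04 -1.e-04 -1.e+00] q [0.319 0.496 1.944 0.    0.701 0.454] F [-1.78 -0.69  9.92] M [-0.274  0.626 -0.019] w 17.4
```

Call:
jog_arm:
  steps:
    - {"turn": [0,0,0],"dp": [-0.003,0,0],"claw": 0.0}
    - {"turn": [0,0,0],"dp": [-0.003,0,0],"claw": 0.3}
    - {"turn": [0,0,0],"dp": [-0.003,0,0],"claw": 0.6}
    - {"turn": [0,0,0],"dp": [-0.003,0,0],"claw": 0.6}
    - {"turn": [0,0,0],"dp": [-0.003,0,0],"claw": 0.6}
    - {"turn": [0,0,0],"dp": [-0.003,0,0],"claw": 0.6}
    - {"turn": [0,0,0],"dp": [-0.003,0,0],"claw": 0.6}
    - {"turn": [0,0,0],"dp": [-0.003,0,0],"claw": 0.6}

```text
t: 18.08
ee_pos: [491.2, 175.0, 39.4]
orientation: [-1.568, 0.106, -0.105]
ft_force: [0.7, -0.9, 0.2]
width: 52.5
```

Call:
jog_arm:
  steps:
    - {"turn": [0,0,0],"dp": [0,0,0.15],"claw": 0.6}
    - {"turn": [0,0,0],"dp": [0,0,0.4],"claw": 0.6}
    - {"turn": [0,0,0],"dp": [0,0,0.8],"claw": 0.6}
    - {"turn": [0,0,0],"dp": [0,0,1],"claw": 0.6}

```text
t: 18.42
ee_pos: [492.0, 175.3, 121.7]
orientation: [-1.568, 0.105, -0.107]
ft_force: [1.4, 0.6, 0.1]
width: 52.7
```

```bash
python3 -c "
from h import *
s=cam('scene'); st()
u0,v0,S=335,180,10
crop('s16',s['img'],330,190,410,270,8)
"
```

```text
t 18.47 pos [493.73 175.91 123.93] x-yaw -7.72 ydown [ 0.0055  0.0019 -1.    ] q [0.32  0.358 1.903 0.    0.875 0.454] F [2.   0.47 2.66] M [-0.054 -0.015  0.002] w 52.5
```

View pics/s16.png

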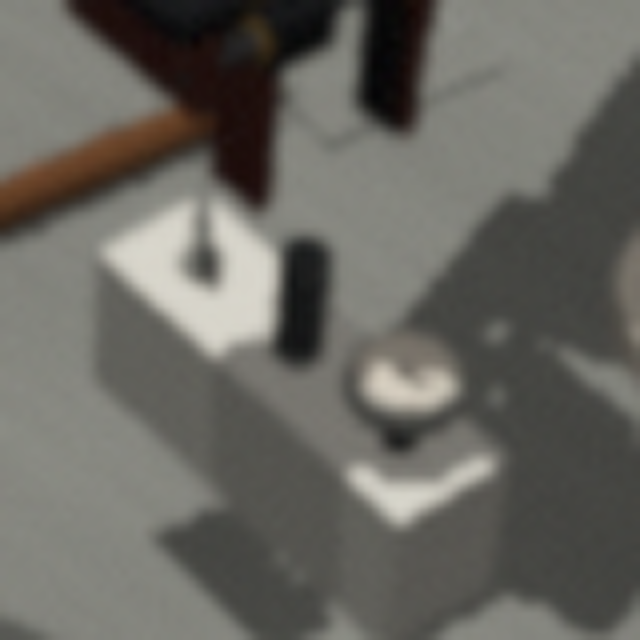

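```bash
python3 -c "
from h import *
t=cam('top'); crop('t17',t['img'],375,140,530,240,5)
s=dict(np.load('last_scene.npz')); crop('s17',s['img'],200,100,320,220,6)
"
```

```text
(no output)
```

View pics/t17.png

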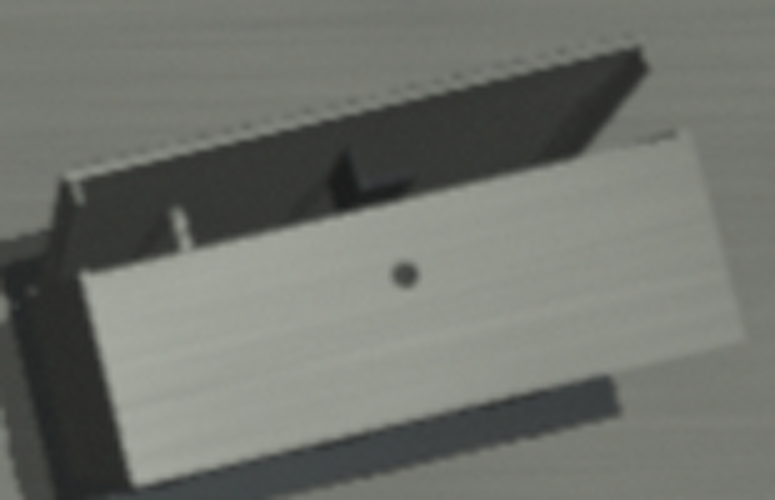

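View pics/s17.png

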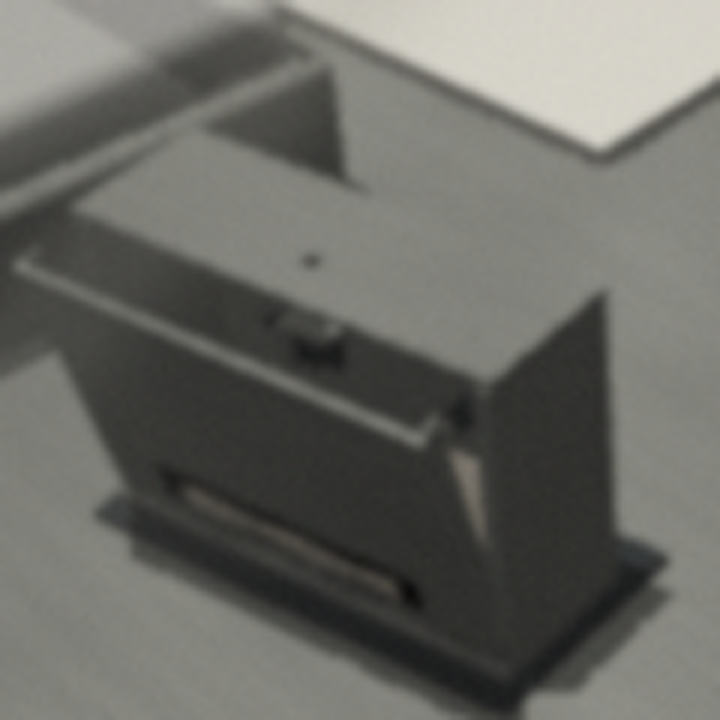

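```bash
python3 -c "
from h import *
t=dict(np.load('last_top.npz')); s=dict(np.load('last_scene.npz'))
q=lambda d,u0,v0,sc,x,y,z: px2w(d,(x+.5)/sc-.5+u0,(y+.5)/sc-.5+v0,z)[:2]
h=q(t,375,140,5,404,274,200); off=np.array([557.5,-239.3])-h; print('hole top',h,'off',off)
E=[q(t,375,140,5,*p,193)+off for p in((64,183),(640,48))]; F=[q(t,375,140,5,*p,200)+off for p in((80,272),(685,132))]
print('edge',E,np.mean(E,0)); print('plate',F,np.mean(F,0))
hs=q(s,200,100,6,311,260,200); offs=np.array([557.5,-239.3])-hs; print('hole sc',hs,offs)
E=[q(s,200,100,6,*p,193)+offs for p in((18,266),(422,443))]; F=[q(s,200,100,6,*p,200)+offs for p in((72,210),(490,385))]
print('edge',E,np.mean(E,0)); print('plate',F,np.mean(F,0))
for (x,y) in((345,165),(350,190),(345,200),(380,190)): print(px2w(t,(x+.5)/5-.5+375,(y+.5)/5-.5+140).round())
"
```

```text
hole top [ 560.78350715 -234.46150457] off [-3.28350715 -4.83849543]
edge [array([601.3177235, -93.0539316]), array([ 655.79142929, -349.62081782])] [ 628.55457639 -221.33737471]
plate [array([561.42752341, -97.89421181]), array([ 617.18213683, -364.91637905])] [ 589.30483012 -231.40529543]
hole sc [ 557.0360068  -239.61136748] [0.4639932  0.31136748]
edge [array([ 661.04649142, -349.39647512]), array([606.51769207, -91.45415139])] [ 633.78209175 -220.42531325]
plate [array([ 617.72807342, -363.66435781]), array([560.84853452, -95.88985775])] [ 589.28830397 -229.77710778]
[ 615. -225.  142.]
[ 604. -227.  141.]
[ 601. -229.  125.]
[ 603. -239.  148.]
```

Call:
jog_arm:
  steps:
    - {"turn": [0,0,0],"dp": [0,0,0.4],"claw": 0.0}
    - {"turn": [0,0,-0.03],"dp": [0.1,-0.3,0.8],"claw": 0.0}
    - {"turn": [0,0,-0.06],"dp": [0.25,-0.8,1],"claw": 0.0}
    - {"turn": [0,0,-0.08],"dp": [0.29,-1,1],"claw": 0.0}

```text
t: 18.85
ee_pos: [519.2, 94.1, 204.8]
orientation: [-1.546, 0.298, -0.314]
ft_force: [0.6, -0.2, -0.3]
width: 29.2
```

Call:
jog_arm:
  steps:
    - {"turn": [0,0,-0.03],"dp": [0.15,-0.5,0.1],"claw": 0.0}
    - {"turn": [0,0,-0.06],"dp": [0.29,-1,0.2],"claw": 0.0}
    - {"turn": [0,0,-0.08],"dp": [0.29,-1,0.2],"claw": 0.0}

```text
t: 19.1
ee_pos: [544.2, 9.2, 221.2]
orientation: [-1.51, 0.498, -0.519]
ft_force: [-0.2, 0.7, -0.2]
width: 9.6
```

Call:
jog_arm:
  steps:
    - {"turn": [0,0,-0.03],"dp": [0.15,-0.5,0],"claw": 0.0}
    - {"turn": [0,0,-0.06],"dp": [0.29,-1,0],"claw": 0.0}
    - {"turn": [0,0,-0.08],"dp": [0.29,-1,0],"claw": 0.0}

```text
t: 19.35
ee_pos: [568.4, -75.7, 220.0]
orientation: [-1.455, 0.698, -0.72]
ft_force: [0.1, 0.9, 0.0]
width: 0.4
```

Call:
jog_arm:
  steps:
    - {"turn": [0,0,-0.03],"dp": [0.15,-0.5,0],"claw": 0.0}
    - {"turn": [0,0,-0.06],"dp": [0.29,-1,0],"claw": 0.0}
    - {"turn": [0,0,-0.08],"dp": [0.29,-1,0],"claw": 0.0}

```text
t: 19.6
ee_pos: [592.5, -160.9, 218.4]
orientation: [-1.38, 0.897, -0.919]
ft_force: [0.2, 1.2, 0.3]
width: 0.9
```

```bash
python3 -c "
from h import *
st()
t=dict(np.load('last_top.npz'))
print(px2w(t,404,101,85), px2w(t,365,128,5),px2w(t,345,140,5),px2w(t,362,118,5),px2w(t,356,101,3))
"
```

```text
t 19.60 pos [ 592.5  -160.86  218.42] x-yaw -66.89 ydown [ 0.0082 -0.0128 -0.9999] q [-0.279  0.366  1.634 -0.011  1.13   0.893] F [0.17 1.19 0.35] M [0.009 0.135 0.006] w 0.9
[ 800.44895191 -149.49666407   85.        ] [751.85587658 -59.10200367   5.        ] [721.21304189  -5.87130001   5.        ] [778.5887004  -51.94689981   5.        ] [824.79070887 -37.51593498   3.        ]
```

Call:
jog_arm:
  steps:
    - {"turn": [0.002,0.001,-0.03],"dp": [0.1,-0.5,0],"claw": 0.0}
    - {"turn": [0.0041,0.0026,-0.063],"dp": [0.205,-0.82,-0.1],"claw": 0.0}
    - {"turn": [0.0041,0.0026,-0.063],"dp": [0.205,-0.82,-0.15],"claw": 0.0}
    - {"turn": [0.0041,0.0026,-0.063],"dp": [0.205,-0.82,-0.15],"claw": 0.0}
    - {"turn": [0.0041,0.0026,-0.063],"dp": [0.205,-0.82,-0.15],"claw": 0.0}

```text
t: 20.02
ee_pos: [607.9, -225.8, 204.7]
orientation: [-1.302, 1.059, -1.053]
ft_force: [-0.3, -0.1, 0.7]
width: 0.7
```

```bash
python3 -c "
from h import *
s=cam('scene');st();crop('s18',s['img'],190,30,330,190,5)
"
```

```text
t 20.07 pos [ 608.21 -225.36  205.4 ] x-yaw -78.14 ydown [-3.1e-03  4.0e-04 -1.0e+00] q [-3.730e-01  4.380e-01  1.554e+00 -1.000e-03  1.152e+00  9.910e-01] F [0.4  0.06 0.39] M [ 0.026  0.136 -0.018] w 0.7
```

View pics/s18.png

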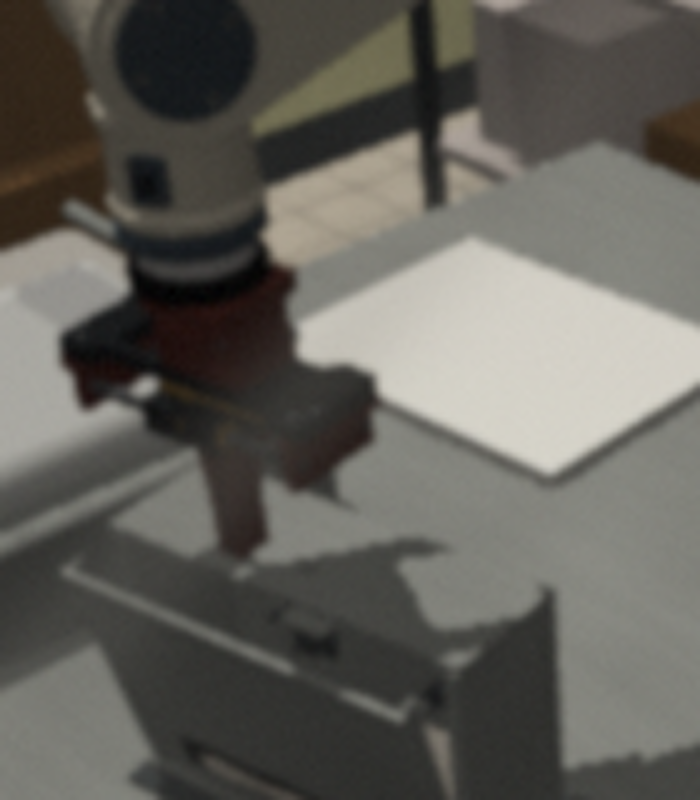

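Call:
jog_arm:
  steps:
    - {"turn": [0,-0.001,0],"dp": [0.009,-0.014,-0.2],"claw": 0.0}
    - {"turn": [0,-0.001,0],"dp": [0.009,-0.014,-0.4],"claw": 0.0}
    - {"turn": [0,-0.001,0],"dp": [0.009,-0.014,-0.53],"claw": 0.0}
    - {"turn": [0,-0.001,0],"dp": [0.009,-0.014,-0.53],"claw": 0.0}
    - {"turn": [0,-0.001,0],"dp": [0.009,-0.014,-0.53],"claw": 0.0}

```text
t: 20.48
ee_pos: [608.7, -225.6, 162.9]
orientation: [-1.3, 1.055, -1.053]
ft_force: [0.5, 0.4, 0.3]
width: 0.3
```

```bash
python3 -c "
from h import *
s=cam('scene');st();crop('s19',s['img'],200,110,300,180,7)
t=cam('top');crop('t19',t['img'],375,120,530,240,5)
"
```

```text
t 20.53 pos [ 609.23 -225.95  163.63] x-yaw -78.08 ydown [ 5.e-04  3.e-04 -1.e+00] q [-0.374  0.482  1.588  0.     1.071  0.989] F [-0.81 -0.43  0.39] M [-0.027  0.164  0.003] w 0.4
```

View pics/s19.png

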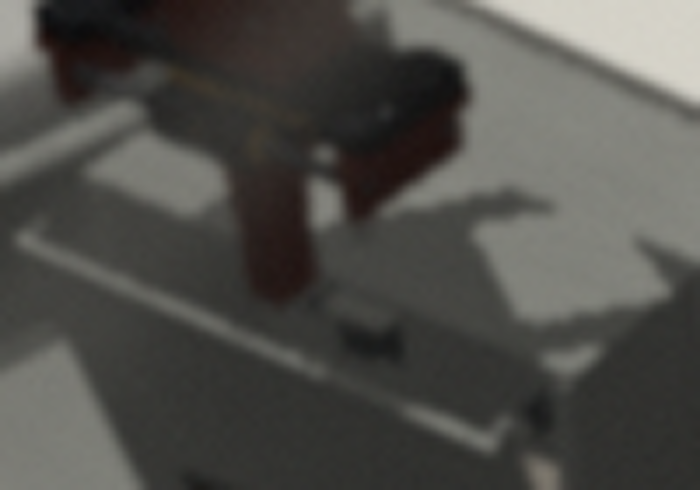

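View pics/t19.png

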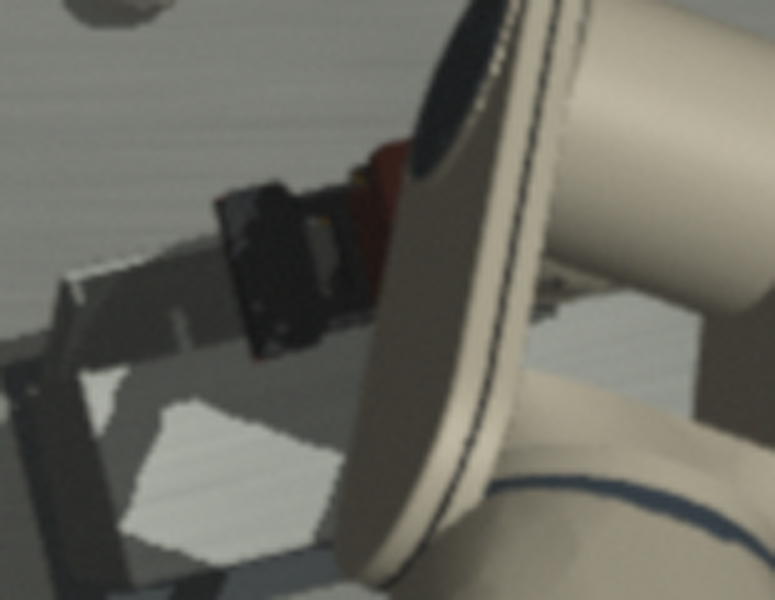

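Call:
jog_arm:
  steps:
    - {"turn": [0,0,0],"dp": [0,0,-0.1],"claw": 0.0}
    - {"turn": [0,0,0],"dp": [0,0,-0.2],"claw": 0.0}
    - {"turn": [0,0,0],"dp": [0,0,-0.22],"claw": 0.0}

```text
t: 20.83
ee_pos: [608.9, -225.9, 145.1]
orientation: [-1.3, 1.055, -1.054]
ft_force: [-0.5, 0.1, 0.6]
width: 0.8
```

Call:
jog_arm:
  steps:
    - {"turn": [0,0,0],"dp": [0,0,-0.1],"claw": 0.0}
    - {"turn": [0,0,0],"dp": [0,0,-0.2],"claw": 0.0}
    - {"turn": [0,0,0],"dp": [0,0,-0.24],"claw": 0.0}
    - {"turn": [0,0,0],"dp": [0,0,-0.24],"claw": 0.0}

```text
t: 21.17
ee_pos: [608.0, -225.6, 124.4]
orientation: [-1.301, 1.057, -1.053]
ft_force: [-0.1, -0.8, -0.1]
width: 0.7
```

```bash
python3 -c "
from h import *
s=cam('scene');st();crop('s20',s['img'],200,110,300,180,7)
"
```

```text
t 21.22 pos [ 608.43 -225.83  125.12] x-yaw -78.10 ydown [-1.3e-03  9.0e-04 -1.0e+00] q [-0.374  0.526  1.614  0.     1.003  0.989] F [0.26 0.18 0.5 ] M [ 0.008  0.137 -0.036] w 0.5
```

View pics/s20.png

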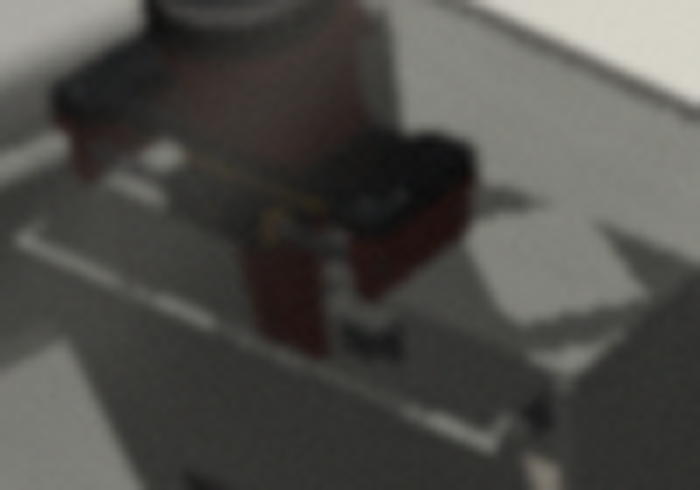

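Call:
jog_arm:
  steps:
    - {"turn": [0,0,0],"dp": [0.1,0.02,0],"claw": 0.0}
    - {"turn": [0,0,0],"dp": [0.2,0.04,0],"claw": 0.0}
    - {"turn": [0,0,0],"dp": [0.3,0.06,-0.02],"claw": 0.0}
    - {"turn": [0,0,0],"dp": [0.4,0.08,-0.05],"claw": 0.0}
    - {"turn": [0,0,0],"dp": [0.45,0.09,-0.05],"claw": 0.0}

```text
t: 21.63
ee_pos: [646.0, -218.2, 120.8]
orientation: [-1.3, 1.055, -1.053]
ft_force: [-0.1, 1.1, 0.0]
width: 0.6
```

```bash
python3 -c "
from h import *
s=cam('scene');st();crop('s21',s['img'],190,90,330,210,5)
"
```

```text
t 21.68 pos [ 646.26 -218.14  120.9 ] x-yaw -78.06 ydown [-4.e-04  9.e-04 -1.e+00] q [-3.430e-01  5.760e-01  1.536e+00  1.000e-03  1.030e+00  1.019e+00] F [1.07 1.06 0.12] M [-0.02   0.085  0.045] w 0.4
```

View pics/s21.png

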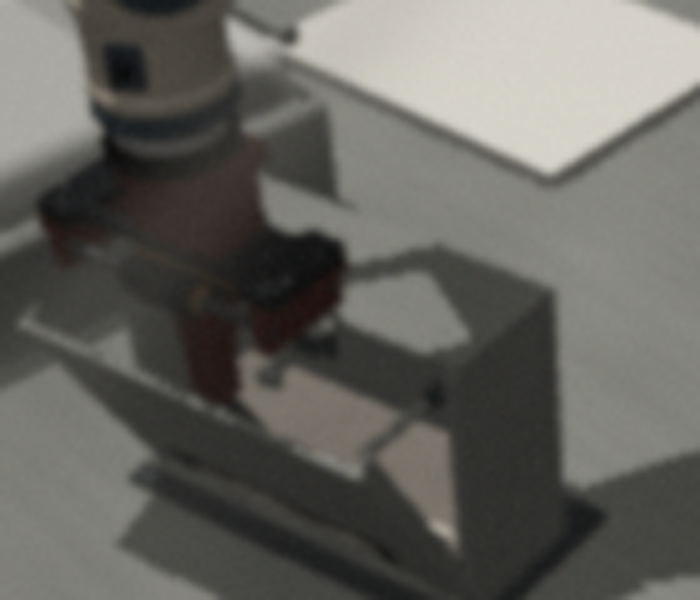

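Call:
jog_arm:
  steps:
    - {"turn": [0,0,0],"dp": [0.12,0.025,-0.05],"claw": 0.0}
    - {"turn": [0,0,0],"dp": [0.24,0.05,-0.1],"claw": 0.0}
    - {"turn": [0,0,0],"dp": [0.36,0.075,-0.12],"claw": 0.0}
    - {"turn": [0,0,0],"dp": [0.36,0.075,-0.12],"claw": 0.0}
    - {"turn": [0,0,0],"dp": [0.36,0.075,-0.12],"claw": 0.0}

```text
t: 22.1
ee_pos: [675.5, -211.8, 110.8]
orientation: [-1.301, 1.055, -1.053]
ft_force: [-1.1, 0.1, 0.3]
width: 0.8
```

```bash
python3 -c "
from h import *
s=cam('scene');st();crop('s22',s['img'],190,90,330,210,5)
"
```

```text
t 22.15 pos [ 675.09 -211.99  111.  ] x-yaw -78.03 ydown [-9.e-04  9.e-04 -1.e+00] q [-3.210e-01  6.220e-01  1.477e+00  1.000e-03  1.044e+00  1.040e+00] F [ 0.26 -0.54  0.26] M [0.028 0.157 0.014] w 0.5
```

View pics/s22.png

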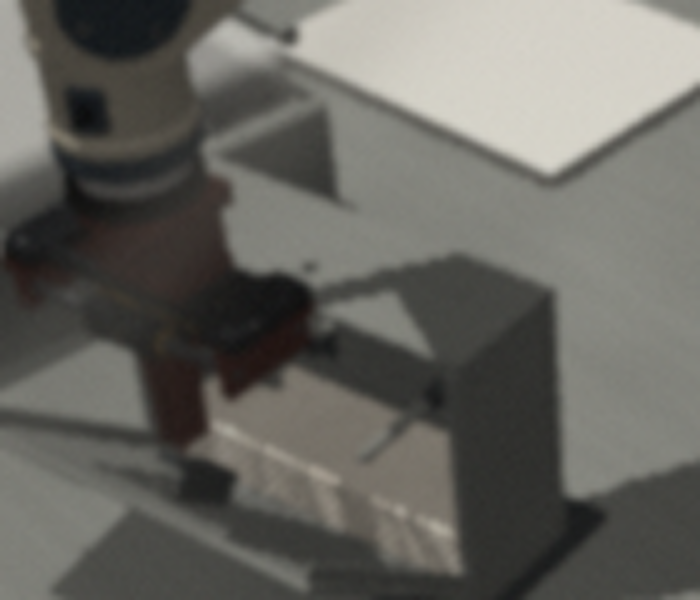

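Call:
jog_arm:
  steps:
    - {"turn": [0,0,0],"dp": [0,0,0.3],"claw": 0.0}
    - {"turn": [0,0,0],"dp": [0,0,0.7],"claw": 0.0}
    - {"turn": [0,0,0],"dp": [0,0,1],"claw": 0.0}
    - {"turn": [0,0,0],"dp": [0,0,1],"claw": 0.0}

```text
t: 22.48
ee_pos: [678.0, -213.2, 197.5]
orientation: [-1.297, 1.047, -1.06]
ft_force: [0.5, -0.6, 0.2]
width: 0.5
```

Call:
jog_arm:
  steps:
    - {"turn": [0,0,0],"dp": [0,0.3,0.4],"claw": 0.0}
    - {"turn": [0,0,0],"dp": [-0.1,0.7,0.8],"claw": 0.0}
    - {"turn": [0,0,0],"dp": [-0.2,1,0.9],"claw": 0.0}

```text
t: 22.73
ee_pos: [663.2, -133.5, 273.2]
orientation: [-1.294, 1.045, -1.065]
ft_force: [0.6, -1.0, -0.2]
width: 0.3
```

Call:
jog_arm:
  steps:
    - {"turn": [0,0,0],"dp": [-0.2,0.5,0],"claw": 0.0}
    - {"turn": [0,0,0],"dp": [-0.4,1,0],"claw": 0.0}
    - {"turn": [0,0,0],"dp": [-0.6,1,0],"claw": 0.0}

```text
t: 22.98
ee_pos: [614.1, -48.4, 273.5]
orientation: [-1.293, 1.042, -1.061]
ft_force: [-1.5, 0.2, -0.4]
width: 0.1
```

Call:
jog_arm:
  steps:
    - {"turn": [0,0,0],"dp": [-0.3,0.5,0],"claw": 0.0}
    - {"turn": [0,0,0],"dp": [-0.6,1,0],"claw": 0.0}
    - {"turn": [0,0,0],"dp": [-0.6,1,0],"claw": 0.0}
    - {"turn": [0,0,0],"dp": [-0.6,1,0],"claw": 0.0}
    - {"turn": [0,0,0],"dp": [-0.6,1,0],"claw": 0.0}

```text
t: 23.4
ee_pos: [566.1, 31.7, 273.8]
orientation: [-1.294, 1.04, -1.061]
ft_force: [0.5, -0.3, -0.3]
width: 0.2
```

```bash
python3 -c "
from h import *
s=cam('scene');t=cam('top');st();save('s23',s['img']);save('t23',t['img'])
crop('s23c',s['img'],190,90,330,210,5);crop('t23c',t['img'],375,100,530,240,5)
"
```

```text
t 23.50 pos [566.81  30.63 273.54] x-yaw -77.99 ydown [ 0.014  -0.0016 -0.9999] q [ 0.034  0.239  1.68  -0.002  1.209  1.396] F [-0.02 -0.58  0.77] M [-0.072  0.141 -0.006] w 0.4
```

View pics/s23c.png

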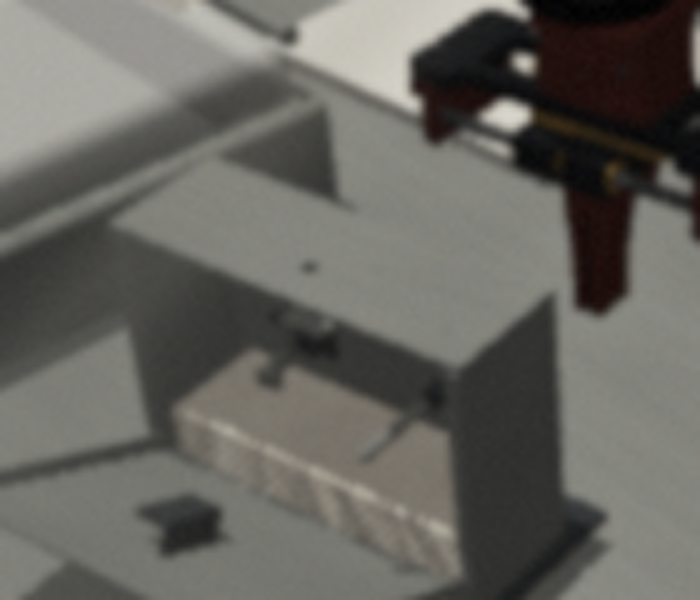

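View pics/t23c.png

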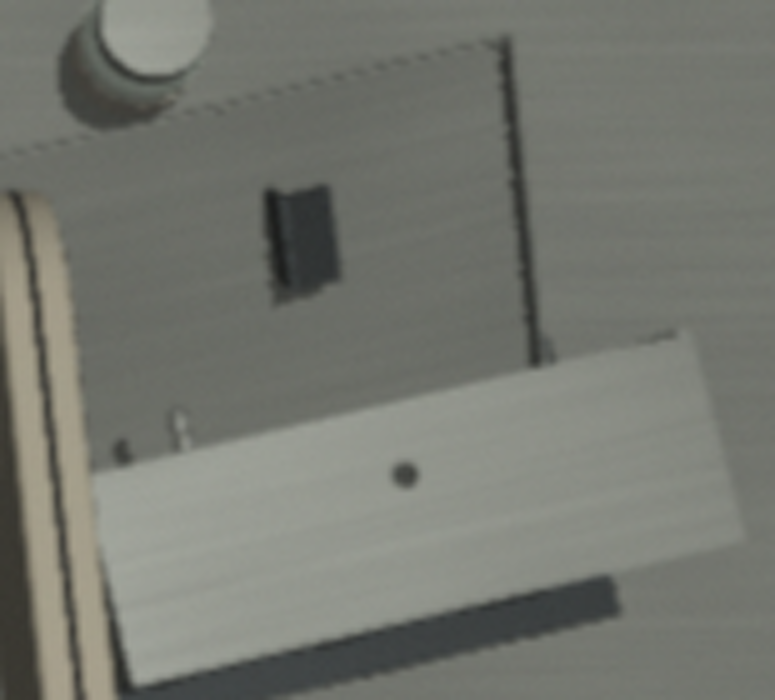

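View pics/t23.png

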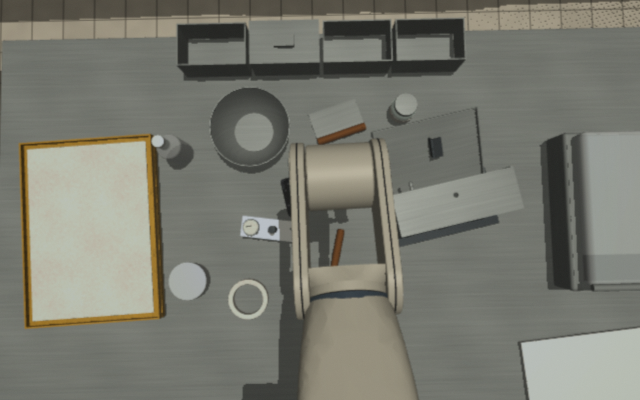

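View pics/s23.png

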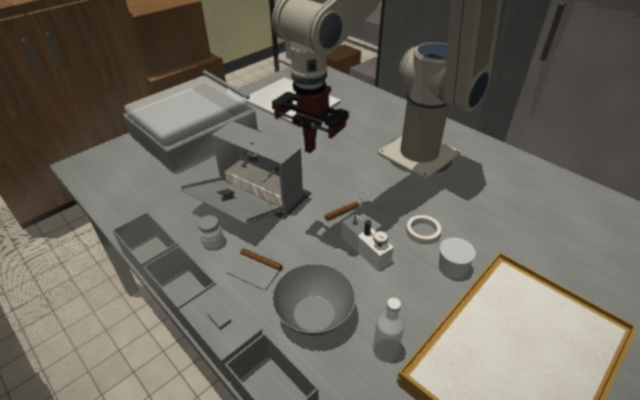

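```bash
python3 -c "
from h import *
t=dict(np.load('last_top.npz'))
P=np.array([px2w(t,u,v) for u in range(410,472,4) for v in range(130,165,3) if t['range_z'][v,u]>0 and not(425<u<445 and 133<v<162)])
A=np.c_[P[:,:2],np.ones(len(P))];c,*_=np.linalg.lstsq(A,P[:,2],rcond=None)
r=A@c-P[:,2];k=abs(r)<6;c,*_=np.linalg.lstsq(A[k],P[k,2],rcond=None)
print(k.mean(),c,'angle',np.pi/2-np.arctan(np.hypot(*c[:2])))
print(px2w(t,(508)/5+375,(40)/5+100))
"
python3 - <<'E'
from h import *
a=cv2.imread('pics/top0.png').astype(int);b=cv2.imread('pics/t23.png').astype(int)
for n,(u0,v0,u1,v1) in dict(bowl=(205,85,290,170),bottle=(150,130,185,165),jar=(388,90,420,125),cup=(165,260,210,302),tape=(225,277,272,322),scraper=(305,97,368,143)).items():
    print(n,abs(a-b)[v0:v1,u0:u1].mean().round(2))
E
```

```text
0.9863945578231292 [ 4.29186146e-01  1.00121410e-01 -2.04994813e+02] angle 1.1556950155073589
[ 774.1949547  -320.58681048  105.1315727 ]
bowl 1.02
bottle 1.01
jar 1.42
cup 1.13
tape 0.96
scraper 1.26
```

```bash
python3 -c "
from h import *
s=cam('scene');st();crop('s24',s['img'],330,200,410,270,8)
"
```

```text
t 23.55 pos [566.87  30.43 273.42] x-yaw -78.02 ydown [ 0.0138 -0.0015 -0.9999] q [ 0.034  0.239  1.68  -0.002  1.209  1.396] F [-0.33 -0.03 -0.36] M [0.011 0.126 0.021] w 0.7
```

View pics/s24.png

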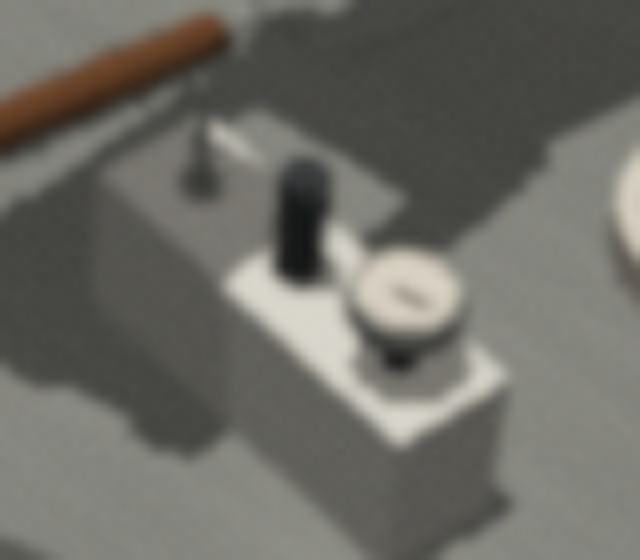

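The pin's barrel runs from (305,165) to (298,275) in the crop, standing exactly as it did at the start. The probe and skewer have not moved either.

```bash
python3 -c "
from workcell import ctrl
print(ctrl.close_job())"
```

```text
the job is handed in; nothing more can be done
None
```

The dispenser front is fully open and the pin is back in its own socket. I handed the job in at about 23.6 s of the 67 s allowed; no verdict was reported.

- **Release:** I took the pin from the middle socket and felt the latch tab about 42 mm below the top of the hole. It let go after 6 to 7 mm of travel. The highest reading was 9.8 N, about 11 N allowing for the sensor's offset, against the 20 N limit. I held the tab down until the front had stopped ajar.
- **Pin:** It went back in until the barrel met the block, at the same height as when I gripped it. The last picture shows it upright, as at the start, with the probe and skewer unmoved.
- **Front:** I hooked it with closed fingers and pulled it out, and it sank the rest of the way. A fit to the depth picture gave an opening of about 1.16 rad, against 1.15 at the stop.
- **Other objects:** The bowl, bottle, jar, cup, tape and scraper match their starting pictures. The spatula was partly hidden by the arm in the last top view and I did not compare it, though it looks in place in the scene view. The gripper was touching nothing at hand-in.

Two checks disagreed:

- **Fingertip height:** The fingertips appeared about 42 mm higher in the pictures than the reported TCP height. I worked from the pictures and from contact instead.
- **Camera positions:** The two cameras differed by 4 to 6 mm on positions. The scene camera agreed with the robot to about 1 to 2 mm, so I relied on it at the hole.

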